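# Reload the UV curing box

### The arm

A 6-joint arm with a two-finger parallel gripper is mounted at the origin on the work surface. World frame = base frame: x ahead of the robot, y to its left, z up, the work surface at z = 0. Lengths are in m, angles in rad, forces in N, time in s.
With the tool pointing down it reaches from about 0.375 to 0.9 m from the base axis. Payload 3.1 kg.
Tool frame: the origin (TCP) lies at the very end of the fingers, on their centre line; the grasp point (between the pads) lies 19 mm behind it; z points along the fingers, y is the direction in which the jaws open and shut (so a half turn about z gives the same grasp; the last joint's range is limited). The gripper opens to 87 mm and grips with 3 to 60 N. Pads are 19 mm wide; open, the fingers measure 117 mm over their backs; the gripper's body (75 mm by 190 mm) begins 51 mm behind the grasp point.
Start: joints at [-0.178, 0.527, 1.433, -0, 1.181, -0.178], TCP at [0.625, 0, 0.223] pointing down, gripper open.
Joint ranges: [-3.08, 3.08], [-0.75, 2.2], [0.22, 2.44], [-1.43, 4.57], [0, 2.65], [-2.85, 2.85]. Speed limits (rad/s): [2.79, 2.79, 3.14, 3.14, 3.14, 3.14].

### API

Orientations are given as a unit quaternion [x, y, z, w].
In Python, from rig import robot gives the robot as it stands. The module is installed in compiled form; this text tells all that it offers.
- The arm moves only by the tool carry_out, never from a script. Its argument "series" is a list of rows, each a list of 7 numbers: the shift along the tool's x, y, z in mm, then the turn, a rotation vector about the tool's x, y, z in degrees, then the gripper command: -1 is shut, 1 is fully open, values between are in proportion. In form: [[tx, ty, tz, rx, ry, rz, claw], ...]. A call has 1 to 8 rows; each row is the pose to reach, as a shift and turn from the pose measured when the call began, along the tool's axes at that moment; what a row does not reach only later rows make up. A row lasts 1/8 s, in which the tool goes at most 62.5 mm and 10.7 degrees, less where a joint would pass 70% of its speed; a pose out of reach is approached as far as the arm can. A call with a gripper value outside its range is refused whole. The fingers move at their own pace and stop on an object; "force" is the grip in N (left out, the last holds). Time passes only in rows, so rows that repeat a pose let the fingers close. It gives the time, the measured TCP pose, the force and the opening at its end, in the units of the state.
- robot.get_obs(): the state, without advancing time (a new reading comes with each control period).
- robot.camera(name): name is "scene" or "side" or "wrist"; returns a dict with "pixels" (420x560x3 uint8, red, green, blue), "fx", "fy", "cx", "cy" (pixels), "position" and "attitude" of the camera in the world. Camera axes: x right, y down, z forward; pixel columns grow to the right and rows downward; lengths in m; the calibration is good to about 2 mm. The wrist camera is an equidistant fisheye: a pixel r from the principal point sees the ray r / f radians off the axis. A picture is of the moment at which its call begins. There is no depth.
- robot.hand_in(): hands the job in, once; it reports no verdict.
The state is a dict: "time": time; "q": joint angles; "joint_velocities": joint speeds; "joint_torque": joint torques, N m; "position": TCP position; "tool_rot": TCP orientation; "ft_force": force on the tool from outside, world axes, zero at the start; "moment": the same for the moment, N m; "grip_width": finger opening in m.
Only numpy, scipy, OpenCV 4.12 (cv2) and the standard library are available. Lean on these libraries where they do the work, as an engineer would, in place of code of your own. Each camera call takes 0.05 s, during which the arm holds its last target.

### The job

The curing box on the jeweller's bench is open. First press its red stop button down so that it latches; with it latched, take the cured brass tin out of the box and stand it on the cork mat, then stand every aluminium tin that holds a blue or green pendant (3 to 5 of them, loose on the bench; not the stock in the white tray) flat on the box's chamber floor, side by side. Then press the lid fully shut past its catch and last twist the stop button clockwise so that it pops up again, leaving the other things on the bench alone.

Things in the scene. Friction and masses are not known exactly. Their poses are not given: they have to be found in the camera images.
- chamber (a point): Centre of the chamber floor of the grey-white curing box, which is fixed to the bench (it is at a different place and yaw at each start). Axes of the box: z up, y from the lid's hinge towards the control deck. The floor is 45 mm above the bench, 190 mm (x) by 200 mm (y) inside; the walls are 6 mm thick and rise 40 mm above the floor. The control deck adjoins the +y wall: its top is 60 mm above the bench and it reaches from 106 to 210 mm in y and 101 mm either way in x.
- lid (a joint): Angle of the amber see-through lid (rad): 0 shut, 2.0 fully open; it starts at 1.65 to 1.85, leaning outward past upright. Stiff hinge along the box's x at the -y wall: it stays at any angle and 2 to 3 N at the free edge swings it. At about 0.06 rad a sprung catch stops it; pressing down on the free edge with about 7 N over some 7 mm of travel snaps it past the catch to 0, where it is held. Less than 0.015 is shut.
- lid_hinge (a point): Middle of the lid's hinge line, level with the lid's outer (top) face: outer face and this point lie 6.5 mm above the wall tops when shut. Axes turn with the lid: x along the hinge, y from hinge to free edge, z out of the outer face.
- lid_tab (a point): Middle of the black press tab on the lid's free edge, on the outer (top) face, 218 mm from the hinge point; the tab is 70 mm wide along the hinge direction and ends 226 mm from the hinge point. The lid plate is 202 mm wide, 212 mm long and 6 mm thick.
- stop (a joint): Travel of the red mushroom stop button (m): 0 up, 0.010 fully down. Pressing with about 5 N carries it past a catch half-way down; then it stays latched down at about 0.0095 when let go. Over 0.0075 counts as latched, under 0.002 as up.
- stop_knob (a joint): Turn of the stop button's head (rad), growing clockwise seen from above: 0 at rest, 1.2 at its stop. When the button is latched, turning it clockwise by 0.7 or more frees it: it pops up when let go (about 2 N spring), and the head turns back to 0 by itself within a few seconds.
- stop_head (a point): Centre of the red button's head, a round disc 40 mm in diameter and 16 mm thick, facing up, on the control deck 168 mm along y from the chamber's centre. When up, its underside is 26 mm above the deck and its top 42 mm; when latched both are about 9.5 mm lower. Below the head is a narrow stem and a collar 28 mm in diameter, up to 13.5 mm above the deck. z up.
- tin1_c (a point): Aluminium-coloured tin to be cured, with a blue or green pendant in it: round shallow tin, 40 mm diameter, 22 mm tall, 35 to 70 g, standing upright; this point is its centre, 11 mm above its underside, z up its axis. May be absent (None from the start).
- tin2_c (a point): Aluminium-coloured tin to be cured, with a blue or green pendant in it: round shallow tin, 40 mm diameter, 22 mm tall, 35 to 70 g, standing upright; this point is its centre, 11 mm above its underside, z up its axis. May be absent (None from the start).
- tin3_c (a point): Aluminium-coloured tin to be cured, with a blue or green pendant in it: round shallow tin, 40 mm diameter, 22 mm tall, 35 to 70 g, standing upright; this point is its centre, 11 mm above its underside, z up its axis. May be absent (None from the start).
- tin4_c (a point): Aluminium-coloured tin to be cured, with a blue or green pendant in it: round shallow tin, 40 mm diameter, 22 mm tall, 35 to 70 g, standing upright; this point is its centre, 11 mm above its underside, z up its axis. May be absent (None from the start).
- tin5_c (a point): Aluminium-coloured tin to be cured, with a blue or green pendant in it: round shallow tin, 40 mm diameter, 22 mm tall, 35 to 70 g, standing upright; this point is its centre, 11 mm above its underside, z up its axis. May be absent (None from the start).
- cured_c (a point): Brass-coloured tin with a red pendant, already cured, on the chamber floor at the start: round shallow tin, 40 mm diameter, 22 mm tall, 35 to 70 g; this point is its centre, 11 mm above its underside, z up its axis.
- mat_top (a point): Centre of the top of the square brown cork mat, fixed to the bench, 110 by 110 mm, 4 mm thick; x and y along its sides, z up.
- bench_block: Bystander: loose steel block, 65 by 65 by 22 mm; origin at the centre of its underside.
- dish: Bystander: loose white bowl, 80 mm wide, 30 mm tall; origin at the centre of its underside.
- bead_jar: Bystander: loose glass jar with grey cap, 48 mm diameter, 50 mm tall; origin at the centre of its underside.
Things that resemble listed ones, but are neither listed nor needed, are in the scene too. Of the things shaped like the part that bears cured_c, the brass one is meant.

How it is judged:
By the outcome, as a careful person would: the job done as asked, in the order asked, and still so for the second after the job is handed in, with the robot touching nothing.
Of tin1, tin2, tin3, tin4, tin5 only 3 to 5 are there at a start; the rules pass over those that are not, and their reading is None.
At some moment in a run one of tin1, tin2, tin3, tin4, tin5 may be knocked a few centimetres aside while the robot is not near it.
It also fails if it takes over 208 s, if anything falls off the work surface, if the arm or the gripper's body presses on something with over 40 N, if the wrist force passes 120 N, or if a joint passes its speed limit or range.

## Working session

There is one attempt and no reset: what is moved stays moved. The work goes in short steps, Python scripts to look and compute and a tool call to move; the robot and the scene stay as the last step left them, time stands still between calls to the robot, and variables do not carry over. Pictures are saved under pics/ and viewed, and the job is handed in when it is done.

Besides the shell and the picture viewer there is one more tool, called after ">>>" as a command line: name --pt "numbers of a row" for each row, then --argument value for the rest. carry_out: Moves the arm, as the interface text tells. Its arguments: {"type":"object","properties":{"series":{"type":"array"},"force":{"type":"number"}},"required":["series"]}

```bash
mkdir -p pics; ls; python3 - <<'E'
from rig import robot
import cv2
o=robot.get_obs(); print(o)
for n in ["scene","side","wrist"]:
    c=robot.camera(n); cv2.imwrite(f"pics/{n}0.png",c["pixels"][:,:,::-1]); print(n,{k:v for k,v in c.items() if k!="pixels"})
E
```

```text
pics
{'time': 0.0, 'q': array([-1.78496370e-01,  5.28427165e-01,  1.43387797e+00,  9.26351776e-06,
        1.18138663e+00, -1.78467306e-01]), 'joint_velocities': array([-1.05486555e-03, -3.56982940e-04,  1.08161914e-03, -1.17114781e-03,
        6.35636189e-05,  1.51749294e-03]), 'joint_torque': array([-5.45745443e-04, -4.40045428e+01, -1.76593530e+01,  6.32597599e-02,
        5.83207863e-02, -1.53719384e-04]), 'position': array([6.24284981e-01, 1.63394006e-04, 2.21603327e-01]), 'tool_rot': array([ 7.07117914e-01,  7.07094870e-01, -5.95082991e-04, -8.64559852e-04]), 'ft_force': array([-0.79006001,  0.60958401, -0.3850251 ]), 'moment': array([-0.01278497,  0.0005077 ,  0.04203958]), 'grip_width': 0.08691221005094088}
scene {'fx': 471.1840295088931, 'fy': 471.1840295088931, 'cx': 283.56815509327083, 'cy': 210.6671308116265, 'position': array([ 1.17148847, -0.60023117,  0.69420073]), 'attitude': array([ 0.8350027 ,  0.29444541, -0.1675225 , -0.43359959])}
side {'fx': 420.1923078423159, 'fy': 420.1923078423159, 'cx': 282.54073189971643, 'cy': 204.56784562765012, 'position': array([0.31328124, 0.57172517, 0.67768514]), 'attitude': array([-0.23935072,  0.88987112, -0.37682493,  0.09404041])}
wrist {'fx': 325.19226210127806, 'fy': 325.19226210127806, 'cx': 273.5130874871548, 'cy': 201.41710963776808, 'position': array([0.62352144, 0.08444079, 0.38290185]), 'attitude': array([ 9.87980200e-01,  2.01051640e-04, -4.41808015e-04,  1.54579720e-01])}
```

View pics/scene0.png

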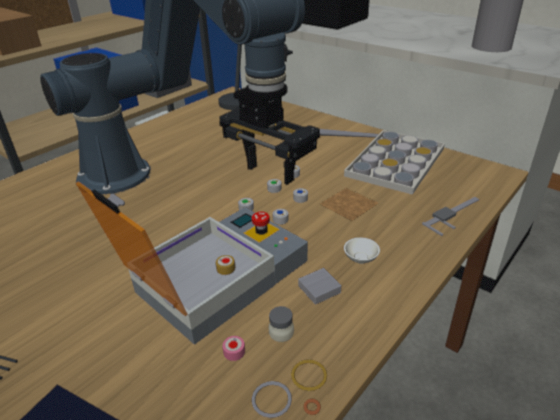

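View pics/side0.png

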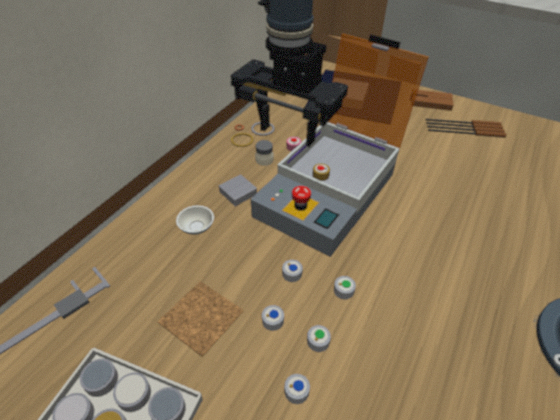

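View pics/wrist0.png

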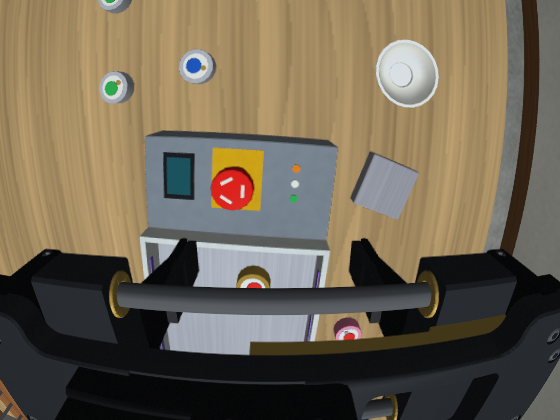

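The scene, side and wrist views show five loose aluminium tins, in side pixels: blue (292,269), (273,317), (297,387) and green (345,287), (319,338). The pink tin with a red pendant at side (293,143) is a decoy. The brass tin is in the box at side (321,171). Next I'll measure the box, stop button, tins and mat.

```bash
cat > h.py <<'E'
import numpy as np, cv2
from scipy.spatial.transform import Rotation as R
from rig import robot
def ray(c,uv,name):
    u,v=uv; x=(u-c["cx"])/c["fx"]; y=(v-c["cy"])/c["fy"]
    if name=="wrist":
        r=np.hypot(x,y); s=np.sin(r)/r if r>1e-9 else 1; d=np.array([x*s,y*s,np.cos(r)])
    else: d=np.array([x,y,1.])
    return c["position"],R.from_quat(c["attitude"]).apply(d/np.linalg.norm(d))
def plane(c,uv,name,z):
    p,d=ray(c,uv,name); return p+d*(z-p[2])/d[2]
def proj(c,P,name):
    q=R.from_quat(c["attitude"]).inv().apply(np.asarray(P)-c["position"])
    if name=="wrist":
        rho=np.hypot(q[0],q[1]); th=np.arctan2(rho,q[2]); return np.array([c["cx"]+c["fx"]*th*q[0]/rho,c["cy"]+c["fy"]*th*q[1]/rho])
    return np.array([c["cx"]+c["fx"]*q[0]/q[2],c["cy"]+c["fy"]*q[1]/q[2]])
def tri(rays):
    A=np.zeros((3,3));b=np.zeros(3)
    for p,d in rays:
        M=np.eye(3)-np.outer(d,d);A+=M;b+=M@p
    return np.linalg.solve(A,b)
def snap(name,tag=None):
    c=robot.camera(name)
    if tag: cv2.imwrite(f"pics/{tag}.png",c["pixels"][:,:,::-1])
    return c
def blobs(px,lo,hi,amin=15):
    hsv=cv2.cvtColor(px,cv2.COLOR_RGB2HSV); m=cv2.inRange(hsv,np.array(lo),np.array(hi))
    n,l,s,ce=cv2.connectedComponentsWithStats(m)
    return [(ce[i].round(1),s[i,4]) for i in range(1,n) if s[i,4]>=amin],m
E
python3 - <<'E'
from h import *
cs={n:snap(n) for n in["scene","side","wrist"]}
for n,c in cs.items():
    for col,lo,hi in[("blue",(105,150,60),(130,255,255)),("green",(50,120,60),(85,255,255)),("red",(0,200,100),(6,255,255))]:
        b,_=blobs(c["pixels"],lo,hi,8)
        print(n,col,[(tuple(x),int(a),plane(c,x,n,0.102 if col=="red" and a>200 else 0.015)[:2].round(3).tolist()) for x,a in b])
c=cs["wrist"]
for uv in[(147,133),(336,145),(329,240),(144,232)]: print(uv,plane(c,uv,"wrist",0.06).round(4), plane(c,uv,"wrist",0.085).round(4))
c=cs["side"]
for uv in[(163,319),(204,350),(241,318),(200,285)]: print("mat",plane(c,uv,"side",0.004).round(4))
E
```

```text
scene blue [((np.float64(128.9), np.float64(7.6)), 537, [-1.93, 1.42]), ((np.float64(221.5), np.float64(56.5)), 1414, [-0.553, 0.984]), ((np.float64(197.1), np.float64(58.7)), 472, [-0.625, 0.89]), ((np.float64(86.7), np.float64(54.7)), 220, [-1.142, 0.61]), ((np.float64(195.9), np.float64(96.8)), 106, [-0.249, 0.547]), ((np.float64(128.3), np.float64(102.5)), 150, [-0.419, 0.35]), ((np.float64(279.5), np.float64(211.5)), 8, [0.526, 0.139])]
scene green [((np.float64(273.3), np.float64(182.1)), 9, [0.419, 0.238]), ((np.float64(244.5), np.float64(200.8)), 10, [0.421, 0.12])]
scene red [((np.float64(260.0), np.float64(219.6)), 115, [0.51, 0.082]), ((np.float64(225.3), np.float64(260.1)), 15, [0.552, -0.079]), ((np.float64(232.7), np.float64(344.2)), 30, [0.729, -0.235])]
side blue [((np.float64(292.5), np.float64(267.2)), 26, [0.539, 0.121]), ((np.float64(273.4), np.float64(313.8)), 40, [0.519, 0.228]), ((np.float64(298.1), np.float64(385.2)), 64, [0.421, 0.318])]
side green [((np.float64(346.0), np.float64(283.5)), 34, [0.433, 0.103]), ((np.float64(319.3), np.float64(333.9)), 48, [0.4
[... 204 characters left out ...]
(0.8)), 20, [0.423, 0.223]), ((np.float64(110.4), np.float64(87.9)), 130, [0.427, 0.11]), ((np.float64(292.8), np.float64(198.1)), 42, [0.647, -0.03])]
wrist red [((np.float64(231.4), np.float64(188.7)), 1126, [0.586, 0.006]), ((np.float64(253.0), np.float64(285.4)), 50, [0.596, -0.151]), ((np.float64(348.7), np.float64(336.1)), 47, [0.737, -0.246])]
(147, 133) [0.4918 0.0555 0.06  ] [0.502  0.0578 0.085 ]
(336, 145) [0.6868 0.0405 0.06  ] [0.682  0.0439 0.085 ]
(329, 240) [ 0.6849 -0.064   0.06  ] [ 0.6801 -0.0525  0.085 ]
(144, 232) [ 0.4757 -0.0561  0.06  ] [ 0.4871 -0.0452  0.085 ]
mat [0.6873 0.331  0.004 ]
mat [0.5882 0.3412 0.004 ]
mat [0.5681 0.2592 0.004 ]
mat [0.6753 0.2397 0.004 ]
```

```bash
python3 - <<'E'
import cv2
a=cv2.imread("pics/wrist0.png"); cv2.imwrite("pics/w0box.png",cv2.resize(a[110:360,120:380],None,fx=2.4,fy=2.4,interpolation=cv2.INTER_CUBIC))
a=cv2.imread("pics/side0.png"); cv2.imwrite("pics/s0box.png",cv2.resize(a[110:410,150:410],None,fx=2,fy=2,interpolation=cv2.INTER_CUBIC))
E
```

```text
(no output)
```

View pics/w0box.png

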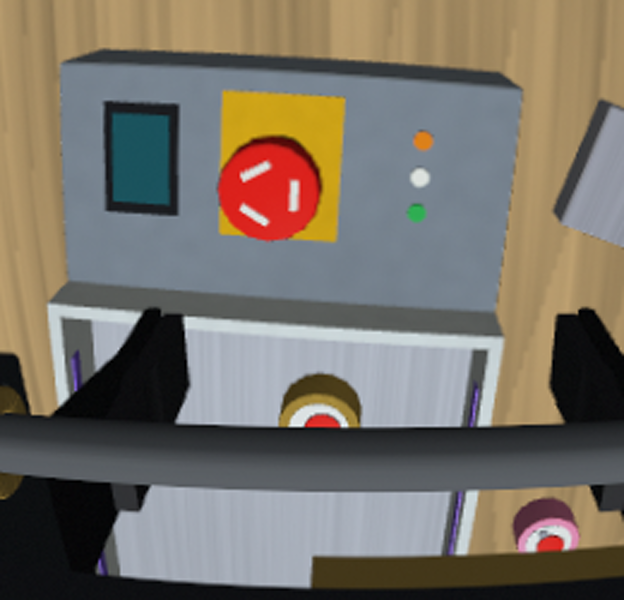

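View pics/s0box.png

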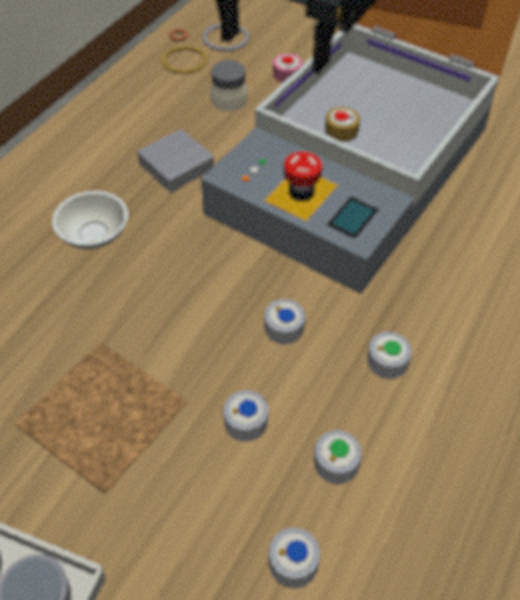

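```bash
python3 - <<'E'
from h import *
c=robot.camera("wrist"); s=robot.camera("side"); e=robot.camera("scene")
P=[plane(c,u,"wrist",.06) for u in[(145.8,135.8),(336.7,147.5),(327.1,240),(148.3,228.8)]]
P+=[plane(c,u,"wrist",.085) for u in[(140.8,236),(329.2,249.6)]]
for p in P: print(p.round(4))
# deck width & yaw
obj=np.array([[-.101,.210],[.101,.210],[.101,.106],[-.101,.106],[-.101,.106],[.101,.106]]); W=np.array(P)[:,:2]
z=obj[:,0]+1j*obj[:,1]; w=W[:,0]+1j*W[:,1]
zc=z-z.mean();wc=w-w.mean(); k=np.vdot(zc,wc); yaw=np.angle(k); t=w.mean()-np.exp(1j*yaw)*z.mean()
print("yaw",np.degrees(yaw),"scale",abs(k)/np.vdot(zc,zc).real,"ch",t, "res",abs(np.exp(1j*yaw)*z+t-w).round(4))
hd=np.exp(1j*yaw)*.168j+t; print("head pred",hd,"seen",plane(c,(232.5,189),"wrist",.102).round(4))
for n,cc in(("side",s),("scene",e)):
  b,m=blobs(cc["pixels"],(0,150,60),(8,255,255),8); print(n,[(tuple(x.tolist()),int(a)) for x,a in b])
  print(proj(cc,[hd.real,hd.imag,.094],n))
E
```

```text
[0.4903 0.0526 0.06  ]
[0.6878 0.0379 0.06  ]
[ 0.6829 -0.064   0.06  ]
[ 0.4818 -0.0521  0.06  ]
[ 0.4827 -0.0501  0.085 ]
[ 0.6812 -0.0635  0.085 ]
yaw -3.845098907578163 scale 0.9880756990194028 ch (0.5750239074468744-0.16353896090343023j) res [0.002  0.0024 0.0005 0.0012 0.0016 0.002 ]
head pred (0.5862898654279188+0.004082869986133025j) seen [0.5868 0.0058 0.102 ]
side [((293.5, 139.5), 8), ((320.2, 167.5), 17), ((301.0, 194.4), 186)]
[300.9315552  194.46620146]
scene [((260.2, 218.8), 178), ((225.2, 260.2), 26), ((232.7, 344.2), 43)]
[260.15574326 219.24520759]
```

>>> carry_out --pt "5 -38 50 0 0 0 -1" --pt "5 -38 90 0 0 0 -1" --pt "5 -38 105 0 0 0 -1" --pt "5 -38 105 0 0 0 -1" --pt "5 -38 105 0 0 0 -1" --force 20

```text
time: 1.08
position: [0.5888, 0.0047, 0.119]
tool_rot: [0.707, 0.707, 0.001, 0.001]
ft_force: [0.7, -1.0, 0.5]
grip_width: 0.0449
```

>>> carry_out --pt "0 -2 8 0 0 0 -1" --pt "0 -2 14 0 0 0 -1" --pt "0 -2 18 0 0 0 -1" --pt "0 -2 22 0 0 0 -1" --pt "0 -2 25 0 0 0 -1" --pt "0 -2 27 0 0 0 -1" --pt "0 -2 28 0 0 0 -1" --pt "0 -2 28 0 0 0 -1"

```text
time: 2.08
position: [0.587, 0.0047, 0.0922]
tool_rot: [0.707, 0.707, 0.001, 0.002]
ft_force: [-3.5, 0.6, 9.5]
grip_width: 0.0005
```

>>> carry_out --pt "0 0 1 0 0 0 -1" --pt "0 0 1 0 0 0 -1" --pt "0 0 -30 0 0 0 0.5" --pt "-20 0 -80 0 0 0 0.5" --pt "-80 0 -110 0 0 0 0.5" --pt "-130 0 -120 0 0 0 0.5" --pt "-140 0 -120 0 0 0 0.5" --pt "-140 0 -120 0 0 0 0.5"

```text
time: 3.08
position: [0.5864, -0.1355, 0.2118]
tool_rot: [0.708, 0.707, 0.001, 0.001]
ft_force: [0.5, -0.4, -0.3]
grip_width: 0.0528
```

```bash
python3 - <<'E'
from h import *
cs={n:snap(n,n+"1") for n in["scene","side","wrist"]}
print(robot.get_obs()["position"])
E
```

```text
[ 0.58605509 -0.13351072  0.21146884]
```

View pics/wrist1.png

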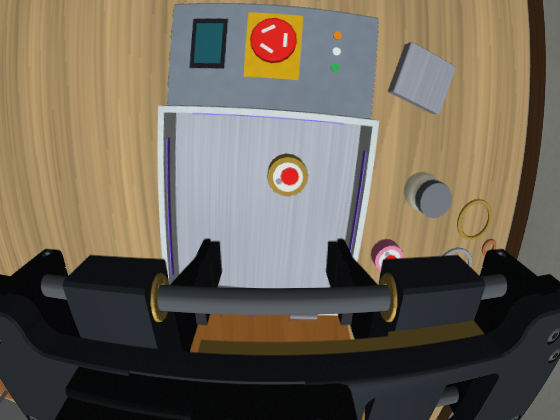

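View pics/side1.png

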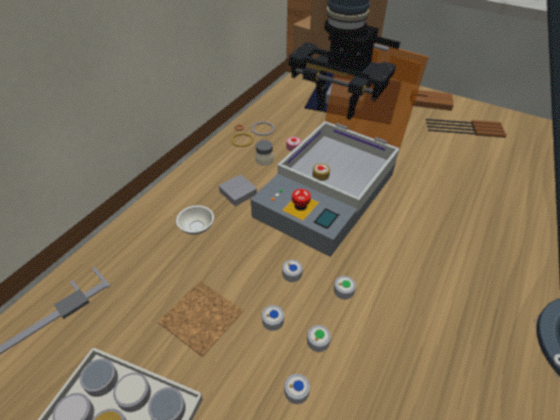

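View pics/scene1.png

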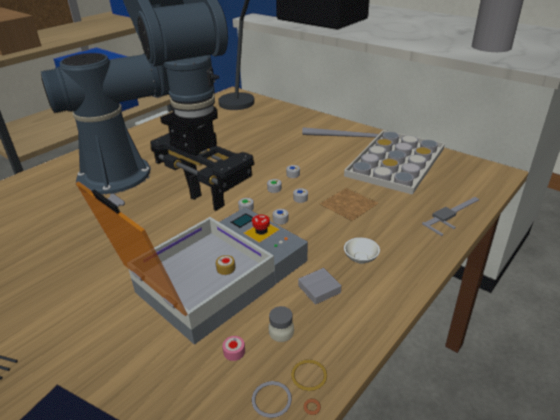

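The button looks lower. Candidates for the cured tin are the brass rim with red pendant inside the box at wrist (289,176), the pink tin with red pendant on the bench at (389,257), and the brass tins in the tray. The one in the box fits. I'll confirm with a crop and measure it.

```bash
python3 - <<'E'
from h import *
a=cv2.imread("pics/wrist1.png"); 
cv2.imwrite("pics/w1crop.png",cv2.resize(a[0:280,150:440],None,fx=2,fy=2,interpolation=cv2.INTER_CUBIC))
c=robot.camera("wrist");s=robot.camera("side");e=robot.camera("scene")
hsv=cv2.cvtColor(c["pixels"],cv2.COLOR_RGB2HSV)
# brass
m=cv2.inRange(hsv,np.array((12,90,60)),np.array((30,255,255))); m[:140]=0;m[215:]=0;m[:,:255]=0;m[:,330:]=0
print("brass px",m.sum()/255, cv2.minEnclosingCircle(cv2.findNonZero(m)))
for u in[(288,176)]: print(plane(c,u,"wrist",.067).round(4))
b,_=blobs(c["pixels"],(0,200,100),(6,255,255),30); print([(x.tolist(),int(a),plane(c,x,"wrist",.0925).round(4).tolist()) for x,a in b])
for n,cc in(("side",s),("scene",e)):
  b,m=blobs(cc["pixels"],(0,150,60),(8,255,255),8); print(n,[(x.tolist(),int(a)) for x,a in b])
  for z in(.094,.0845): print(proj(cc,[.5866,.005,z],n).round(1))
# box corners: inner/outer
for nm,uv in [("deckL",(173,4)),("deckR",(378,18))]: print(nm,plane(c,uv,"wrist",.06).round(4))
for nm,uv in [("wallL",(158,108)),("wallR",(378,123))]: print(nm,plane(c,uv,"wrist",.085).round(4))
E
```

```text
brass px 607.0 ((287.0, 174.6923065185547), 20.89954948425293)
[ 0.5995 -0.1214  0.067 ]
[([273.1, 40.3], 1346, [0.5849, 0.0033, 0.0925]), ([289.4, 176.4], 204, [0.5995, -0.1158, 0.0925])]
side [([320.3, 167.6], 18), ([300.9, 197.1], 174)]
[300.6 194.7]
[300.4 198.1]
scene [([260.6, 222.1], 182), ([225.2, 260.2], 26), ([232.6, 344.3], 44)]
[260.5 219.1]
[260.8 222.6]
deckL [0.4872 0.0525 0.06  ]
deckR [0.6872 0.0385 0.06  ]
wallL [ 0.4804 -0.0524  0.085 ]
wallR [ 0.6804 -0.0665  0.085 ]
```

View pics/w1crop.png

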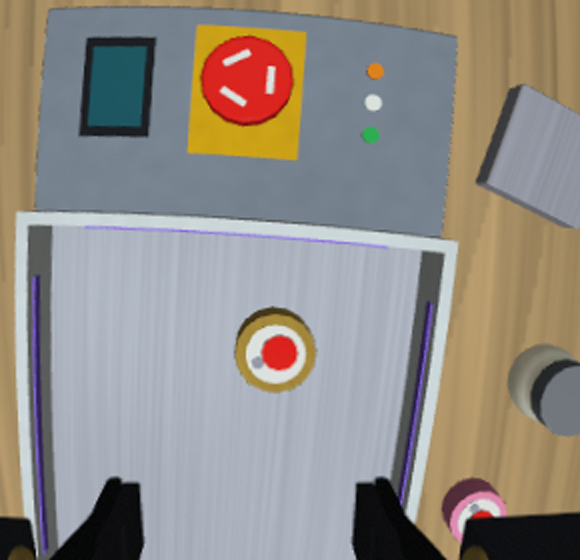

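>>> carry_out --pt "12 13 50 0 0 0 0.6" --pt "12 13 100 0 0 0 0.6" --pt "12 13 135 0 0 0 0.6" --pt "12 13 150 0 0 0 0.6" --pt "12 13 160 0 0 0 0.6" --pt "12 13 163 0 0 0 0.6" --pt "12 13 163 0 0 0 -1" --pt "12 13 163 0 0 0 -1" --force 12

```text
time: 4.38
position: [0.6005, -0.1221, 0.05]
tool_rot: [0.706, 0.708, 0.001, 0.002]
ft_force: [-0.4, 0.0, 0.2]
grip_width: 0.0569
```

>>> carry_out --pt "0 0 0 0 0 0 -1" --pt "0 0 0 0 0 0 -1"

```text
time: 4.62
position: [0.6008, -0.1223, 0.0506]
tool_rot: [0.706, 0.708, 0.002, 0.003]
ft_force: [-0.2, -0.8, 2.4]
grip_width: 0.0399
```

>>> carry_out --pt "0 0 -50 0 0 0 -1" --pt "0 0 -110 0 0 0 -1" --pt "40 5 -150 0 0 0 -1" --pt "100 10 -160 0 0 0 -1" --pt "160 18 -160 0 0 0 -1" --pt "220 25 -160 0 0 0 -1" --pt "270 29 -160 0 0 0 -1" --pt "280 29 -160 0 0 0 -1"

```text
time: 5.62
position: [0.6278, 0.1615, 0.2102]
tool_rot: [0.705, 0.709, 0.002, 0.002]
ft_force: [-0.3, -0.0, 0.2]
grip_width: 0.0397
```

```bash
python3 - <<'E'
from h import *
c=snap("wrist","wrist2"); o=robot.get_obs(); print(o["time"],o["position"],o["grip_width"])
E
```

```text
5.675 [0.6277254  0.16104808 0.21013108] 0.03935892135073742
```

View pics/wrist2.png

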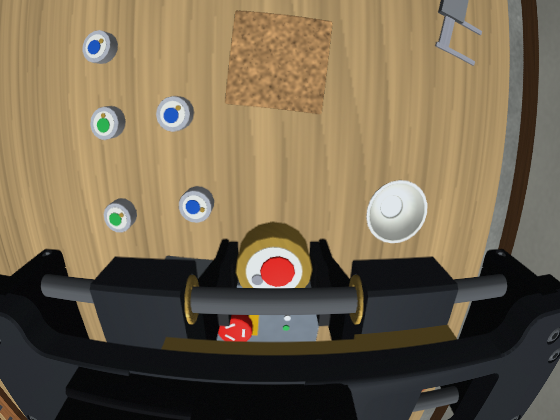

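The wrist view shows the brass tin in the jaws, the mat with corners near (236,11), (332,21), (319,113), (226,103), and all five tins. Next I'll compute positions from this view.

```bash
cat >> h.py <<'E'
def tins(c,name="wrist",z=.022,view=None):
    """bright ring/white circles holding blue/green pendants"""
    out=[]
    for col,lo,hi in[("blue",(105,150,60),(130,255,255)),("green",(50,120,60),(85,255,255))]:
        b,_=blobs(c["pixels"],lo,hi,40)
        for x,a in b:
            # grey/white low-saturation blob around pendant
            hsv=cv2.cvtColor(c["pixels"],cv2.COLOR_RGB2HSV)
            m=cv2.inRange(hsv,np.array((0,0,70)),np.array((180,75,255)))
            mk=np.zeros_like(m); cv2.circle(mk,(int(x[0]),int(x[1])),34,255,-1); m&=mk
            n,l,s,ce=cv2.connectedComponentsWithStats(m)
            if n<2: continue
            i=1+np.argmax(s[1:,4]); pts=cv2.findNonZero((l==i).astype(np.uint8))
            (u,v),r=cv2.minEnclosingCircle(pts)
            out.append((col,(round(u,1),round(v,1)),round(r,1),plane(c,(u,v),name,z)[:2].round(4).tolist(),plane(c,x,name,.018)[:2].round(4).tolist()))
    return out
E
python3 - <<'E'
from h import *
c=robot.camera("wrist")
P=np.array([plane(c,u,"wrist",.004)[:2] for u in[(236,11),(332,21),(319,113),(226,103)]]); print("mat",P.round(4).tolist(),P.mean(0).round(4))
for t in tins(c): print(t)
E
```

```text
mat [[0.5853, 0.3495], [0.6924, 0.3394], [0.6788, 0.2319], [0.5744, 0.2428]] [0.6327 0.2909]
('blue', (99.8, 47.0), 18.2, [0.427, 0.3191], [0.4158, 0.322])
('blue', (174.2, 112.3), 19.3, [0.5191, 0.2349], [0.5134, 0.2324])
('blue', (196.2, 203.6), 18.4, [0.5391, 0.1301], [0.5333, 0.1255])
('green', (107.4, 122.0), 18.2, [0.4348, 0.2291], [0.426, 0.2265])
('green', (120.2, 214.9), 17.3, [0.4389, 0.115], [0.4281, 0.1082])
```

```bash
python3 - <<'E'
import cv2
a=cv2.imread("pics/wrist2.png"); cv2.imwrite("pics/w2tins.png",cv2.resize(a[20:240,70:230],None,fx=2.7,fy=2.7,interpolation=cv2.INTER_CUBIC))
E
```

```text
(no output)
```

View pics/w2tins.png

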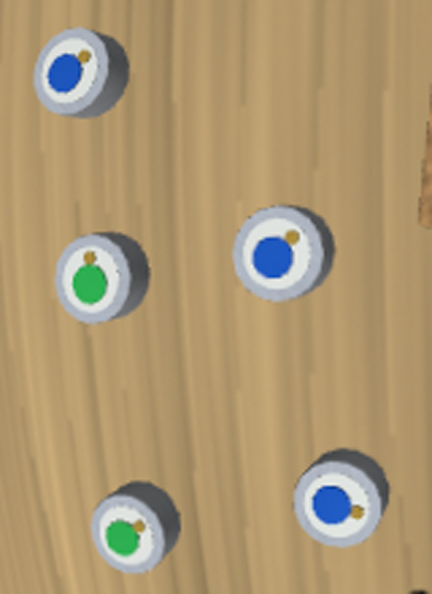

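>>> carry_out --pt "60 5 20 0 0 0 -1" --pt "110 5 60 0 0 0 -1" --pt "130 5 110 0 0 0 -1" --pt "130 5 150 0 0 0 -1" --pt "130 5 170 0 0 0 -1" --pt "130 5 180 0 0 0 -1" --pt "130 5 180 0 0 0 -1"

```text
time: 6.6
position: [0.634, 0.2879, 0.0305]
tool_rot: [0.706, 0.708, 0.002, 0.003]
ft_force: [0.4, 0.6, -1.0]
grip_width: 0.0397
```

>>> carry_out --pt "2 -1 12 0 0 0 -1" --pt "2 -1 18 0 0 0 -1" --pt "2 -1 20 0 0 0 -1" --pt "2 -1 21 0 0 0 -1" --pt "2 -1 21 0 0 0 -1" --pt "2 -1 21 0 0 0 0.3" --pt "2 -1 21 0 0 0 0.3" --pt "2 -1 15 0 0 0 0.3"

```text
time: 7.6
position: [0.6327, 0.2898, 0.0152]
tool_rot: [0.706, 0.708, 0.001, 0.002]
ft_force: [-0.2, 0.5, 0.0]
grip_width: 0.0549
```

```bash
python3 - <<'E'
from h import *
o=robot.get_obs(); print(o["time"],o["position"],o["grip_width"],o["ft_force"])
c=robot.camera("wrist"); c0=None
# use pose of earlier wrist2 image: TCP moved; recompute camera offset relative to tool
T=R.from_quat(o["tool_rot"]); off=T.inv().apply(c["position"]-o["position"]); rq=T.inv()*R.from_quat(c["attitude"]); print(off,rq.as_quat())
p=np.array([0.6277,.1612,.2101]); T2=R.from_quat([.705,.709,.002,.002])
c2=dict(c); c2["position"]=p+T2.apply(off); c2["attitude"]=(T2*rq).as_quat()
for n,u in dict(blue1=(96.7,46.3),green1=(104.8,123.3),blue2=(173.3,114.1),green2=(117,217.4),blue3=(194.8,206.3)).items(): print(n,plane(c2,u,"wrist",.022)[:2].round(4))
s=robot.camera("side")
for u in [(292.5,267.2),(273.4,313.8),(298.1,385.2),(346,283.5),(319.3,333.9)]: print(plane(s,u,"side",.02)[:2].round(3))
E
```

```text
7.6 [0.63273721 0.28978946 0.01520326] 0.05487386849701032 [-0.18900301  0.54737883  0.02635161]
[ 0.08433627 -0.00114063 -0.16120749] [-0.10978505 -0.10907435  0.69855584  0.6986199 ]
blue1 [0.4227 0.3209]
green1 [0.4312 0.2281]
blue2 [0.518  0.2332]
green2 [0.4339 0.1118]
blue3 [0.5373 0.1271]
[0.537 0.124]
[0.517 0.231]
[0.42 0.32]
[0.432 0.106]
[0.43  0.225]
```

>>> carry_out --pt "0 0 -60 0 0 0 0.3" --pt "-10 -10 -120 0 0 0 0.5" --pt "-60 -50 -150 0 0 0 0.5" --pt "-110 -85 -170 0 0 0 0.5" --pt "-150 -95 -180 0 0 0 0.5" --pt "-163 -95 -180 0 0 0 0.5" --pt "-163 -95 -180 0 0 0 0.5"

```text
time: 8.57
position: [0.5386, 0.1265, 0.1962]
tool_rot: [0.707, 0.707, 0.003, 0.003]
ft_force: [0.3, 0.2, -0.6]
grip_width: 0.0652
```

```bash
cat > look.py <<'E'
import sys
from h import *
tag=sys.argv[1]
c=snap("wrist",tag); o=robot.get_obs(); print(round(o["time"],2),o["position"].round(4),R.from_quat(o["tool_rot"]).as_rotvec().round(3),round(o["grip_width"],4))
for t in tins(c): print(t)
E
python3 look.py wrist3
```

```text
8.62 [0.5386 0.1273 0.1958] [2.215 2.219 0.009] 0.0652
('blue', (163.4, 6.5), 19.7, [0.4238, 0.318], [0.4166, 0.3217])
('blue', (250.8, 78.5), 19.7, [0.5163, 0.2336], [0.5144, 0.233])
('blue', (271.0, 178.3), 19.8, [0.5367, 0.1288], [0.5345, 0.126])
('green', (170.2, 87.9), 20.0, [0.4317, 0.2275], [0.4269, 0.2269])
('green', (179.0, 192.0), 19.4, [0.4353, 0.1142], [0.4291, 0.1085])
```

View pics/wrist3.png

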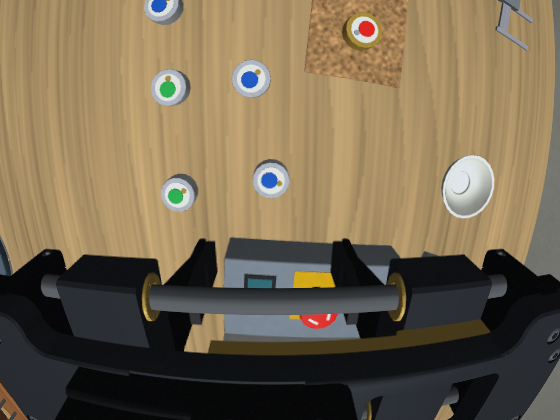

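>>> carry_out --pt "0 -2 60 0 0 0 0.5" --pt "0 -2 115 0 0 0 0.5" --pt "0 -2 155 0 0 0 0.5" --pt "0 -2 178 0 0 0 0.5" --pt "0 -2 188 0 0 0 0.5" --pt "0 -2 190 0 0 0 0.5" --pt "0 -2 190 0 0 0 -1" --pt "0 -2 190 0 0 0 -1"

```text
time: 9.62
position: [0.539, 0.1274, 0.0068]
tool_rot: [0.706, 0.708, 0.004, 0.004]
ft_force: [-0.6, -0.3, -0.1]
grip_width: 0.0525
```

>>> carry_out --pt "0 0 0 0 0 0 -1" --pt "0 0 0 0 0 0 -1" --pt "0 0 -40 0 0 0 -1" --pt "0 0 -100 0 0 0 -1" --pt "-20 0 -140 0 0 0 -1" --pt "-80 0 -150 0 0 0 -1" --pt "-140 0 -150 0 0 0 -1" --pt "-200 0 -150 0 0 0 -1"

```text
time: 10.62
position: [0.5377, -0.0742, 0.1575]
tool_rot: [0.706, 0.708, 0.004, 0.004]
ft_force: [1.4, -0.2, -1.2]
grip_width: 0.0394
```

```bash
cat > tgt.py <<'E'
# prints shift in tool axes (mm) and turn (deg) from present pose to a target x y z [yaw deg]
import sys
from h import *
a=[float(v) for v in sys.argv[1:]]
o=robot.get_obs(); T=R.from_quat(o["tool_rot"])
Q=R.from_euler("z",a[3] if len(a)>3 else 0,degrees=True)*R.from_quat([.70710678,.70710678,0,0])
print(round(o["time"],2),o["position"].round(4),round(o["grip_width"],4),"shift",(T.inv().apply(np.array(a[:3])-o["position"])*1000).round(1),"turn",np.degrees((T.inv()*Q).as_rotvec()).round(2))
E
python3 tgt.py .5269 -.1928 .052 -4
```

```text
10.62 [ 0.5377 -0.0742  0.1575] 0.0394 shift [-118.5  -12.4  105.4] turn [0.66 0.01 4.15]
```

>>> carry_out --pt "-60 -6 0 0.5 0 4 -1" --pt "-110 -12 20 0.7 0 4 -1" --pt "-118 -12 65 0.7 0 4 -1" --pt "-118 -12 90 0.7 0 4 -1" --pt "-118 -12 101 0.7 0 4 -1" --pt "-118 -12 105 0.7 0 4 -1" --pt "-118 -12 105 0.7 0 4 -1" --pt "-118 -12 105 0.7 0 4 -1"

```text
time: 11.62
position: [0.5282, -0.1925, 0.0534]
tool_rot: [0.73, 0.683, 0.0, 0.001]
ft_force: [0.4, -0.0, 0.5]
grip_width: 0.0394
```

```bash
python3 tgt.py .5269 -.1928 .052 -4; python3 -c "
from h import *
print(robot.get_obs()['ft_force']);snap('wrist','wrist4');snap('scene','scene4')"
```

```text
11.62 [ 0.5282 -0.1925  0.0534] 0.0394 shift [-0.4 -1.2  1.4] turn [0.09 0.08 0.18]
[ 0.38240714 -0.02097651  0.4553716 ]
```

View pics/scene4.png

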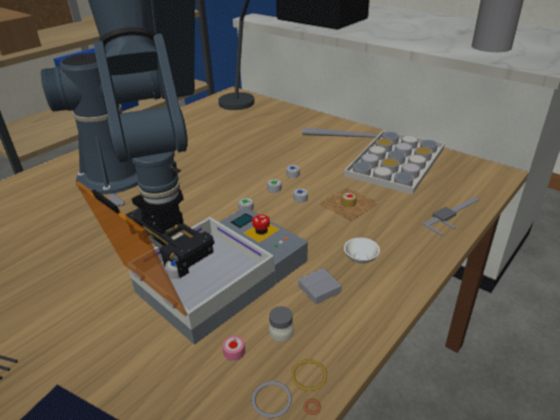

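>>> carry_out --pt "0 0 2 0 0 0 -1" --pt "0 0 2 0 0 0 -1" --pt "0 0 2 0 0 0 0.3" --pt "0 0 2 0 0 0 0.3" --pt "0 0 2 0 0 0 0.3" --pt "0 0 -40 0 0 0 0.3" --pt "0 0 -100 0 0 0 0.4" --pt "60 0 -150 0 0 0 0.4"

```text
time: 12.72
position: [0.5329, -0.1471, 0.1957]
tool_rot: [0.732, 0.681, 0.001, 0.003]
ft_force: [-0.3, 1.0, -0.3]
grip_width: 0.0602
```

```bash
python3 look.py wrist5;  python3 tgt.py .518 .2332 .20 0;
```

```text
12.78 [ 0.5335 -0.1401  0.1999] [2.289 2.141 0.01 ] 0.0607
('blue', (269.0, 237.0), 34.0, [0.5234, -0.2127], [0.5234, -0.2148])
('green', (382.0, 46.0), 34.0, [0.6565, -0.0093], [0.6589, -0.0089])
12.78 [ 0.5335 -0.1401  0.1999] 0.0607 shift [371.4 -40.5  -0.5] turn [ 0.55  0.03 -3.84]
```

View pics/wrist5.png

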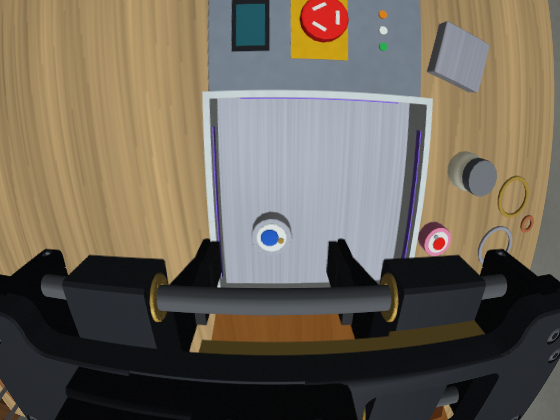

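>>> carry_out --pt "60 -7 0 0 0 -1 0.5" --pt "120 -14 0 0 0 -2 0.5" --pt "180 -20 0 0.5 0 -3 0.5" --pt "240 -28 0 0.5 0 -4 0.5" --pt "300 -34 0 0.5 0 -4 0.5" --pt "350 -40 0 0.5 0 -4 0.5" --pt "370 -40 0 0.5 0 -4 0.5" --pt "370 -40 0 0.5 0 -4 0.5"

```text
time: 13.78
position: [0.5183, 0.2323, 0.1991]
tool_rot: [0.705, 0.709, -0.0, 0.001]
ft_force: [-0.1, -0.2, -0.8]
grip_width: 0.065
```

```bash
python3 look.py wrist6;  python3 tgt.py .518 .2332 .0065 0;
```

```text
13.82 [0.5183 0.2312 0.1991] [ 2.217e+00  2.224e+00 -1.000e-03] 0.0653
('blue', (183.5, 97.5), 20.0, [0.4229, 0.3217], [0.4171, 0.3213])
('blue', (272.1, 175.9), 19.5, [0.5161, 0.2365], [0.5147, 0.2317])
('green', (194.2, 180.5), 19.3, [0.431, 0.2314], [0.4271, 0.2256])
13.82 [0.5183 0.2312 0.1991] 0.0653 shift [  2.3  -0.4 192.6] turn [0.02 0.09 0.21]
```

View pics/wrist6.png

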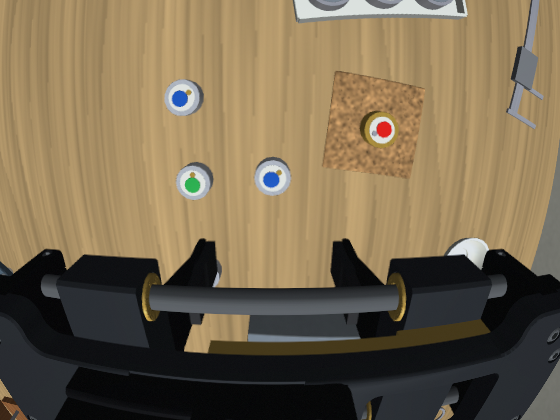

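>>> carry_out --pt "2 -1 60 0 0 0 0.4" --pt "2 -1 115 0 0 0 0.4" --pt "2 -1 155 0 0 0 0.4" --pt "2 -1 180 0 0 0 0.4" --pt "2 -1 190 0 0 0 0.4" --pt "2 -1 193 0 0 0 0.4" --pt "2 -1 193 0 0 0 -1" --pt "2 -1 193 0 0 0 -1"

```text
time: 14.82
position: [0.5182, 0.2329, 0.0072]
tool_rot: [0.706, 0.708, 0.0, 0.001]
ft_force: [0.9, 0.0, -0.2]
grip_width: 0.0482
```

>>> carry_out --pt "0 0 0 0 0 0 -1" --pt "0 0 0 0 0 0 -1" --pt "0 0 -50 0 0 0 -1" --pt "0 0 -110 0 0 0 -1" --pt "-40 10 -145 0 0 1 -1" --pt "-100 25 -150 0 0 2 -1" --pt "-160 40 -150 0 0 3 -1" --pt "-220 55 -150 0 0 4 -1"

```text
time: 15.82
position: [0.5739, 0.0117, 0.1581]
tool_rot: [0.73, 0.683, 0.001, 0.002]
ft_force: [1.0, -0.5, -0.9]
grip_width: 0.0395
```

```bash
python3 tgt.py .6167 -.1991 .052 -4
```

```text
15.82 [0.5739 0.0117 0.1581] 0.0395 shift [-207.4   56.3  106.5] turn [0.2  0.05 0.21]
```

>>> carry_out --pt "-55 15 -2 0.2 0 0 -1" --pt "-115 31 -2 0.2 0 0 -1" --pt "-172 47 5 0.2 0 0 -1" --pt "-205 56 50 0.2 0 0 -1" --pt "-207 56 85 0.2 0 0 -1" --pt "-207 56 100 0.2 0 0 -1" --pt "-207 56 106 0.2 0 0 -1" --pt "-207 56 107 0.2 0 0 -1"

```text
time: 16.82
position: [0.6171, -0.1981, 0.0527]
tool_rot: [0.73, 0.684, -0.0, 0.001]
ft_force: [0.2, -0.0, 0.0]
grip_width: 0.0391
```

>>> carry_out --pt "0 0 1 0 0 0 -1" --pt "0 0 1 0 0 0 -1" --pt "0 0 1 0 0 0 0.3" --pt "0 0 1 0 0 0 0.3" --pt "0 0 1 0 0 0 0.3" --pt "0 0 -40 0 0 0 0.3" --pt "0 0 -100 0 0 0 0.4" --pt "60 0 -150 0 0 0 0.4"

```text
time: 17.82
position: [0.6216, -0.1532, 0.1956]
tool_rot: [0.731, 0.682, 0.001, 0.004]
ft_force: [0.7, 1.1, -0.9]
grip_width: 0.0604
```

```bash
python3 look.py wrist7;  python3 tgt.py .4312 .2281 .20 0;
```

```text
17.88 [ 0.6233 -0.1452  0.2007] [2.285 2.143 0.013] 0.0607
('blue', (194.0, 198.0), 34.0, [0.5335, -0.1669], [0.5329, -0.1687])
('blue', (270.0, 236.0), 34.0, [0.6135, -0.2177], [0.6143, -0.2202])
('green', (287.0, 40.0), 34.0, [0.6457, -0.0081], [0.6461, -0.0081])
17.88 [ 0.6233 -0.1452  0.2007] 0.0607 shift [ 360.2 -215.7   -1.9] turn [ 0.68  0.03 -3.7 ]
```

View pics/wrist7.png

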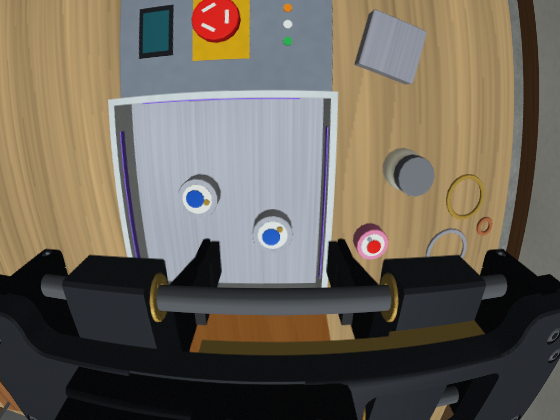

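Tin A in the box now shows at (198,198). It was set down further back, so it has been displaced. I'll measure it.

```bash
python3 - <<'E'
from h import *
c=robot.camera("wrist")
ch=np.array([.574,-.164]);a=np.radians(-4);Rm=np.array([[np.cos(a),-np.sin(a)],[np.sin(a),np.cos(a)]])
for n,u in dict(A=(198,197.5),B=(272,233)).items():
    p=plane(c,u,"wrist",.067)[:2]; print(n,p.round(4),"box",(Rm.T@(p-ch)*1000).round(1))
E
python3 -c "
import cv2
a=cv2.imread('pics/wrist7.png');cv2.imwrite('pics/w7c.png',cv2.resize(a[90:290,100:350],None,fx=3,fy=3,interpolation=cv2.INTER_CUBIC))"
```

```text
A [ 0.5511 -0.1468] box [-24.1  15.6]
B [ 0.6198 -0.1882] box [ 47.4 -21. ]
```

View pics/w7c.png

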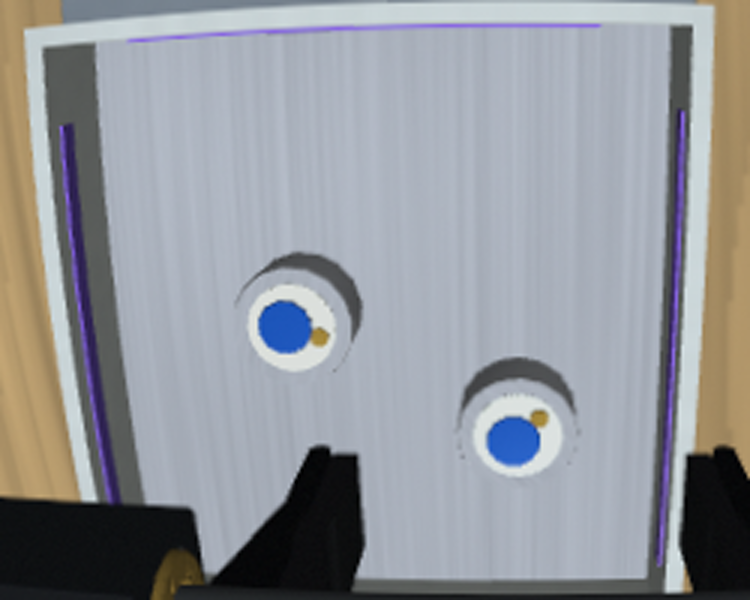

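```bash
cat > boxtins.py <<'E'
import sys
from h import *
c=snap("wrist",sys.argv[1])
ch=np.array([.574,-.164]);a=np.radians(-4);Rm=np.array([[np.cos(a),-np.sin(a)],[np.sin(a),np.cos(a)]])
for col,lo,hi in[("blue",(105,170,100),(125,255,255)),("green",(50,120,60),(85,255,255))]:
    for x,ar in blobs(c["pixels"],lo,hi,60)[0]:
        p=plane(c,x,"wrist",.063)[:2]; print(col,x,ar,p.round(4),"box",(Rm.T@(p-ch)*1000).round(1))
print(robot.get_obs()["position"].round(4))
E
python3 boxtins.py wrist8
```

```text
blue [194.  203.5] 214 [ 0.5452 -0.1556] box [-29.4   6.4]
blue [268.9 241.1] 197 [ 0.6156 -0.1999] box [ 44. -33.]
green [286.9  47.9] 62 [ 0.6435 -0.016 ] box [ 59.  152.5]
[ 0.6214 -0.1486  0.1957]
```

View pics/wrist8.png

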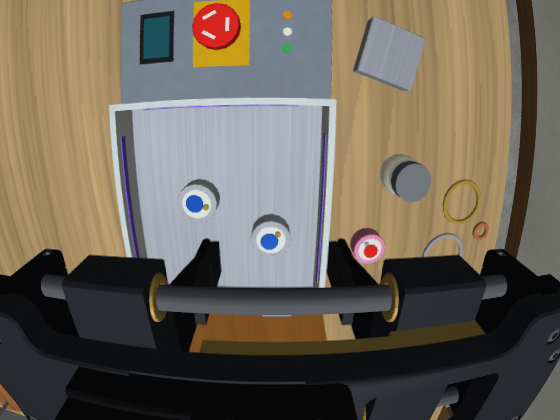

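>>> carry_out --pt "48 -28 0 0.3 0 -1 0.4" --pt "100 -60 0 0.6 0 -2 0.4" --pt "152 -91 0 0.6 0 -3 0.4" --pt "204 -122 0 0.6 0 -4 0.4" --pt "256 -153 0 0.6 0 -4 0.4" --pt "308 -184 0 0.6 0 -4 0.4" --pt "355 -212 0 0.6 0 -4 0.4" --pt "363 -215 0 0.6 0 -4 0.4"

```text
time: 18.98
position: [0.4266, 0.2285, 0.1917]
tool_rot: [0.703, 0.711, -0.004, -0.001]
ft_force: [0.1, -0.7, 0.8]
grip_width: 0.0608
```

>>> carry_out --pt "0 0 0 0 0 0 0.4"

```text
time: 19.1
position: [0.4267, 0.2282, 0.191]
tool_rot: [0.702, 0.712, -0.005, -0.001]
ft_force: [0.4, 0.2, -0.1]
grip_width: 0.061
```

```bash
python3 look.py wrist9;  python3 tgt.py .4312 .2281 .0065 0;
```

```text
19.15 [0.4266 0.2278 0.1909] [-2.206 -2.233  0.016] 0.061
('blue', (270.2, 89.9), 20.0, [0.42, 0.3223], [0.4182, 0.3213])
('green', (277.0, 178.0), 20.0, [0.4281, 0.2313], [0.4282, 0.2256])
('green', (278.6, 272.8), 18.1, [0.432, 0.1178], [0.4305, 0.1073])
19.15 [0.4266 0.2278 0.1909] 0.061 shift [  1.2   6.3 184.4] turn [-0.52  0.31  0.69]
```

View pics/wrist9.png

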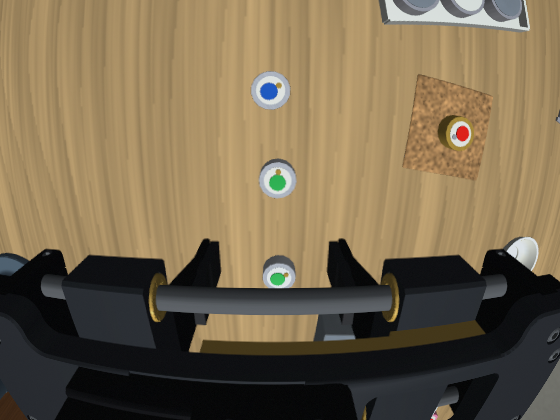

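>>> carry_out --pt "2 4 60 -0.5 0.3 0.7 0.4" --pt "2 4 115 -0.5 0.3 0.7 0.4" --pt "2 4 155 -0.5 0.3 0.7 0.4" --pt "2 4 174 -0.5 0.3 0.7 0.4" --pt "2 4 182 -0.5 0.3 0.7 0.4" --pt "2 4 184 -0.5 0.3 0.7 0.4" --pt "2 4 185 -0.5 0.3 0.7 -1" --pt "2 4 185 -0.5 0.3 0.7 -1"

```text
time: 20.15
position: [0.4295, 0.2289, 0.0067]
tool_rot: [0.707, 0.707, 0.0, 0.0]
ft_force: [0.7, 0.6, 0.2]
grip_width: 0.0482
```

>>> carry_out --pt "0 0 0 0 0 0 -1" --pt "0 0 0 0 0 0 -1" --pt "0 0 -50 0 0 0 -1" --pt "0 0 -110 0 0 0 -1" --pt "-35 20 -145 0 0 1 -1" --pt "-85 45 -150 0 0 2 -1" --pt "-140 75 -150 0 0 3 -1" --pt "-195 102 -150 0 0 4 -1"

```text
time: 21.15
position: [0.5321, 0.0324, 0.1573]
tool_rot: [0.731, 0.682, 0.001, 0.001]
ft_force: [0.4, 1.0, -0.4]
grip_width: 0.0395
```

```bash
python3 tgt.py .6203 -.1471 .052 -4
```

```text
21.15 [0.5321 0.0324 0.1573] 0.0395 shift [-172.9  100.3  105.4] turn [ 0.14 -0.02 -0.02]
```

>>> carry_out --pt "-50 29 -2 0 0 0 -1" --pt "-104 60 -2 0 0 0 -1" --pt "-155 90 0 0 0 0 -1" --pt "-173 100 30 0 0 0 -1" --pt "-173 100 75 0 0 0 -1" --pt "-173 100 98 0 0 0 -1" --pt "-173 100 104 0 0 0 -1" --pt "-173 100 105 0 0 0 -1"

```text
time: 22.15
position: [0.62, -0.147, 0.0528]
tool_rot: [0.731, 0.682, 0.001, 0.001]
ft_force: [-0.4, -0.5, -0.7]
grip_width: 0.0398
```

>>> carry_out --pt "0 0 1 0 0 0 -1" --pt "0 0 1 0 0 0 -1" --pt "0 0 1 0 0 0 0.2" --pt "0 0 1 0 0 0 0.2" --pt "0 0 1 0 0 0 0.2" --pt "0 0 -40 0 0 0 0.2" --pt "0 0 -100 0 0 0 0.4" --pt "0 0 -145 0 0 0 0.4"

```text
time: 23.15
position: [0.6201, -0.1473, 0.2002]
tool_rot: [0.731, 0.682, 0.001, 0.002]
ft_force: [0.2, 0.0, 0.9]
grip_width: 0.0601
```

>>> carry_out --pt "0 0 0 0 0 0 0.4"

```text
time: 23.28
position: [0.6227, -0.1483, 0.2049]
tool_rot: [0.731, 0.682, 0.003, 0.006]
ft_force: [0.5, -0.6, -0.6]
grip_width: 0.0605
```

```bash
python3 boxtins.py wrist10;  python3 tgt.py .4225 .3212 .20 0;
```

```text
blue [195.2 200.7] 203 [ 0.5453 -0.1554] box [-29.2   6.6]
blue [269.  237.3] 186 [ 0.6157 -0.2   ] box [ 44.1 -33. ]
green [269.  190.6] 231 [ 0.6193 -0.1506] box [44.3 16.5]
[ 0.6212 -0.1478  0.2026]
23.32 [ 0.6212 -0.1478  0.2026] 0.0607 shift [ 4.54e+02 -2.31e+02 -4.00e-01] turn [ 0.52  0.13 -4.  ]
```

View pics/wrist10.png

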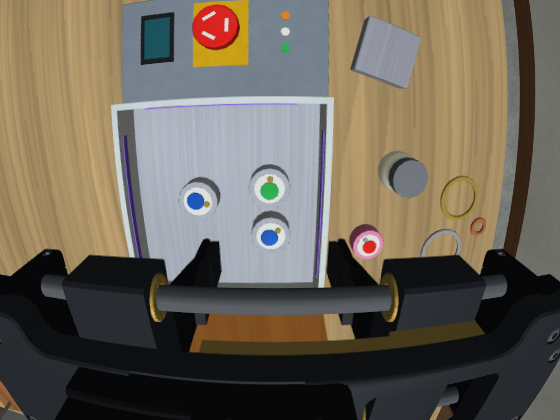

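>>> carry_out --pt "50 -26 0 0 0 -1 0.4" --pt "104 -53 0 0.3 0 -2 0.4" --pt "158 -81 0 0.5 0 -3 0.4" --pt "212 -108 0 0.5 0 -4 0.4" --pt "266 -136 0 0.5 0 -4 0.4" --pt "320 -163 0 0.5 0 -4 0.4" --pt "374 -190 0 0.5 0 -4 0.4" --pt "425 -216 0 0.5 0 -4 0.4"

```text
time: 24.32
position: [0.4332, 0.2925, 0.1979]
tool_rot: [0.707, 0.707, -0.002, 0.0]
ft_force: [1.8, 0.1, -1.0]
grip_width: 0.061
```

```bash
python3 tgt.py .4215 .322 .20 0;
```

```text
24.32 [0.4332 0.2925 0.1979] 0.061 shift [ 29.5 -11.7  -2.2] turn [-0.19  0.21  0.  ]
```

>>> carry_out --pt "29 -12 0 0 0 0 0.4" --pt "29 -12 10 0 0 0 0.4" --pt "29 -12 10 0 0 0 0.4"

```text
time: 24.7
position: [0.4198, 0.3203, 0.1858]
tool_rot: [0.707, 0.707, -0.005, -0.0]
ft_force: [0.5, -0.5, 0.6]
grip_width: 0.0605
```

```bash
python3 look.py wrist11;  python3 tgt.py .4215 .322 .0065 0;
```

```text
24.75 [0.4206 0.3202 0.1864] [-2.222 -2.22   0.013] 0.0609
('blue', (275.5, 177.8), 20.3, [0.4199, 0.3247], [0.4181, 0.3203])
('green', (284.0, 332.3), 16.5, [0.4315, 0.1214], [0.4303, 0.1072])
24.75 [0.4206 0.3202 0.1864] 0.0609 shift [  2.8   2.  179.9] turn [-0.36  0.32 -0.04]
```

View pics/wrist11.png

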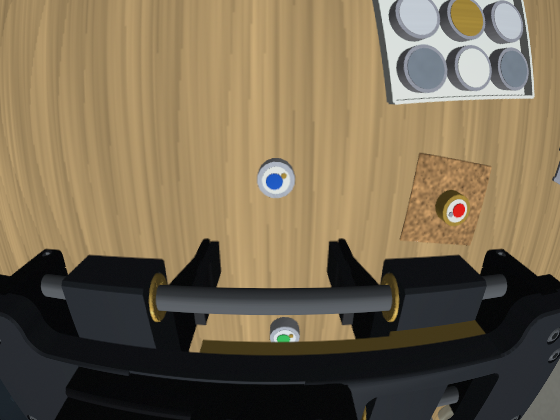

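>>> carry_out --pt "2 1 60 -0.4 0.3 0 0.4" --pt "2 1 115 -0.4 0.3 0 0.4" --pt "2 1 150 -0.4 0.3 0 0.4" --pt "2 1 170 -0.4 0.3 0 0.4" --pt "2 1 178 -0.4 0.3 0 0.4" --pt "2 1 180 -0.4 0.3 0 0.4" --pt "2 1 180 -0.4 0.3 0 -1" --pt "2 1 180 -0.4 0.3 0 -1"

```text
time: 25.75
position: [0.4212, 0.3214, 0.0073]
tool_rot: [0.707, 0.707, 0.001, 0.001]
ft_force: [0.2, 0.0, 0.3]
grip_width: 0.0478
```

>>> carry_out --pt "0 0 0 0 0 0 -1" --pt "0 0 0 0 0 0 -1" --pt "0 0 -50 0 0 0 -1" --pt "0 0 -110 0 0 0 -1" --pt "-40 20 -145 0 0 1 -1" --pt "-94 46 -150 0 0 2 -1" --pt "-148 72 -150 0 0 3 -1" --pt "-202 98 -150 0 0 4 -1"

```text
time: 26.75
position: [0.5192, 0.1177, 0.1579]
tool_rot: [0.732, 0.682, 0.001, 0.001]
ft_force: [0.7, 0.4, -0.1]
grip_width: 0.0396
```

```bash
python3 tgt.py .6236 -.0993 .052 -4
```

```text
26.75 [0.5192 0.1177 0.1579] 0.0396 shift [-209.2  119.1  106.2] turn [ 0.19 -0.05 -0.05]
```

>>> carry_out --pt "-50 29 -2 0 0 0 -1" --pt "-104 60 -2 0 0 0 -1" --pt "-158 90 -2 0 0 0 -1" --pt "-200 114 0 0 0 0 -1" --pt "-209 119 35 0 0 0 -1" --pt "-209 119 75 0 0 0 -1" --pt "-209 119 98 0 0 0 -1" --pt "-209 119 105 0 0 0 -1"

```text
time: 27.75
position: [0.6209, -0.0985, 0.0522]
tool_rot: [0.732, 0.682, -0.0, -0.002]
ft_force: [-8.0, 1.0, 16.7]
grip_width: 0.0397
```

>>> carry_out --pt "0 0 0 0 0 0 -1"

```text
time: 27.88
position: [0.6209, -0.0984, 0.0525]
tool_rot: [0.731, 0.682, -0.0, -0.002]
ft_force: [0.9, -0.2, 0.2]
grip_width: 0.0397
```

```bash
python3 tgt.py .6236 -.0993 .052 -4
```

```text
27.88 [ 0.6209 -0.0984  0.0525] 0.0397 shift [-0.7  2.7  0.5] turn [-0.2  -0.12 -0.02]
```

>>> carry_out --pt "0 0 0 0 0 0 0.2" --pt "0 0 0 0 0 0 0.2" --pt "0 0 0 0 0 0 0.2" --pt "0 0 -40 0 0 0 0.2" --pt "0 0 -100 0 0 0 0.4" --pt "-20 0 -145 0 0 0 0.4" --pt "-20 0 -145 0 0 0 0.4" --pt "-20 0 -145 0 0 0 0.4"

```text
time: 28.88
position: [0.6193, -0.1184, 0.1971]
tool_rot: [0.732, 0.682, -0.001, -0.003]
ft_force: [-0.6, 0.4, 0.2]
grip_width: 0.0604
```

```bash
python3 boxtins.py wrist12;  python3 tgt.py .434 .112 .20 0;
```

```text
blue [272.4 171.6] 249 [ 0.6182 -0.0994] box [39.6 67.5]
blue [203.9 231.9] 187 [ 0.5453 -0.1556] box [-29.2   6.3]
blue [276.6 267.5] 179 [ 0.6153 -0.2003] box [ 43.8 -33.3]
green [94.4  3.5] 93 [0.4535 0.0905] box [-137.9  245.4]
green [277.3 223.3] 221 [ 0.6193 -0.1511] box [44.3 16. ]
[ 0.6188 -0.118   0.1961]
28.93 [ 0.6188 -0.118   0.1961] 0.0611 shift [ 216.5 -200.5   -1.9] turn [-0.36 -0.19 -4.02]
```

View pics/wrist12.png

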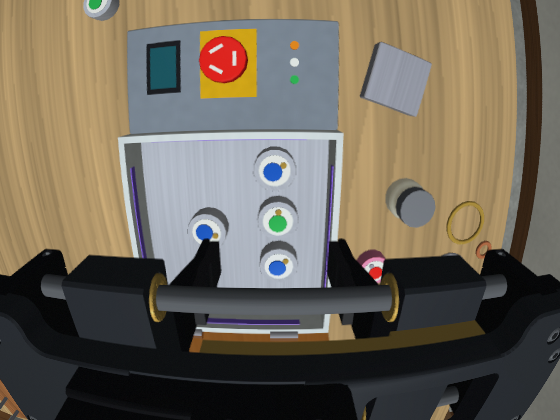

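Four tins now stand on the chamber floor. The last one, green, is visible at (98,3).

>>> carry_out --pt "42 -39 -2 0 0 -1 0.4" --pt "84 -78 -2 0 0 -2 0.4" --pt "126 -117 -2 0 0 -3 0.4" --pt "168 -156 -2 0 0 -4 0.4" --pt "210 -195 -2 0 0 -4 0.4" --pt "217 -201 -2 0 0 -4 0.4" --pt "217 -201 -2 0 0 -4 0.4"

```text
time: 29.8
position: [0.4332, 0.1129, 0.1994]
tool_rot: [0.707, 0.708, -0.001, -0.004]
ft_force: [0.8, 0.3, 0.4]
grip_width: 0.0609
```

```bash
python3 look.py wrist13;  python3 tgt.py .434 .112 .0065 0;
```

```text
29.85 [0.4343 0.1123 0.1996] [-2.217 -2.217  0.003] 0.0608
('green', (274.5, 180.0), 19.5, [0.4322, 0.1132], [0.4303, 0.1087])
29.85 [0.4343 0.1123 0.1996] 0.0608 shift [ -0.9   0.9 193.1] turn [-0.34 -0.18  0.01]
```

View pics/wrist13.png

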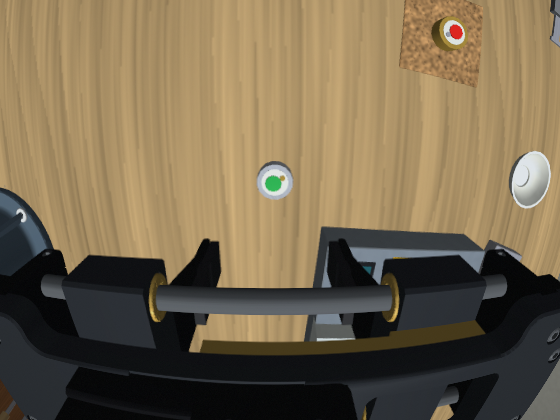

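>>> carry_out --pt "-1 -1 60 0 0 0 0.4" --pt "-1 -1 115 0 0 0 0.4" --pt "-1 -1 155 0 0 0 0.4" --pt "-1 -1 180 0 0 0 0.4" --pt "-1 -1 190 0 0 0 0.4" --pt "-1 -1 193 0 0 0 0.4" --pt "-1 -1 193 0 0 0 -1" --pt "-1 -1 193 0 0 0 -1"

```text
time: 30.85
position: [0.4329, 0.1118, 0.0075]
tool_rot: [0.707, 0.707, -0.0, -0.002]
ft_force: [0.1, -0.2, 0.2]
grip_width: 0.0485
```

>>> carry_out --pt "0 0 0 0 0 0 -1" --pt "0 0 0 0 0 0 -1" --pt "0 0 -50 0 0 0 -1" --pt "0 0 -110 0 0 0 -1" --pt "-20 10 -150 0 0 1 -1" --pt "-70 40 -155 0 0 2 -1" --pt "-120 65 -155 0 0 3 -1" --pt "-150 75 -155 0 0 4 -1"

```text
time: 31.85
position: [0.5102, -0.0411, 0.1623]
tool_rot: [0.732, 0.681, 0.0, -0.001]
ft_force: [-0.4, 0.7, -0.6]
grip_width: 0.0398
```

```bash
python3 tgt.py .5404 -.0994 .053 -4
```

```text
31.85 [ 0.5102 -0.0411  0.1623] 0.0398 shift [-56.2  34.4 109.1] turn [-0.08 -0.11 -0.1 ]
```

>>> carry_out --pt "-45 28 -2 0 0 0 -1" --pt "-56 34 10 0 0 0 -1" --pt "-56 34 60 0 0 0 -1" --pt "-56 34 90 0 0 0 -1" --pt "-56 34 103 0 0 0 -1" --pt "-56 34 107 0 0 0 -1" --pt "-56 34 108 0 0 0 -1" --pt "-56 34 109 0 0 0 -1"

```text
time: 32.85
position: [0.5408, -0.0993, 0.0542]
tool_rot: [0.732, 0.681, 0.001, -0.0]
ft_force: [-0.9, 0.5, -0.6]
grip_width: 0.0396
```

>>> carry_out --pt "0 0 0 0 0 0 -1" --pt "0 0 0 0 0 0 0.2" --pt "0 0 0 0 0 0 0.2" --pt "0 0 0 0 0 0 0.2" --pt "0 0 -40 0 0 0 0.2" --pt "0 0 -100 0 0 0 0.4" --pt "-40 20 -145 0 0 0 0.4" --pt "-40 20 -145 0 0 0 0.4"

```text
time: 33.85
position: [0.562, -0.1445, 0.2037]
tool_rot: [0.733, 0.681, 0.003, 0.006]
ft_force: [-0.6, 0.7, 0.0]
grip_width: 0.0605
```

```bash
python3 boxtins.py wrist14; python3 -c "
from h import *
snap('side','side14');snap('scene','scene14')"
```

```text
blue [329.6 137.4] 237 [ 0.6191 -0.0989] box [40.5 68.1]
blue [257.  200.4] 218 [ 0.546  -0.1555] box [-28.5   6.5]
blue [329.1 236. ] 162 [ 0.6162 -0.1995] box [ 44.6 -32.5]
green [244. 147.] 254 [ 0.5384 -0.1024] box [-39.8  59. ]
green [332.2 190.2] 226 [ 0.62   -0.1508] box [45.  16.4]
[ 0.5592 -0.1424  0.2011]
```

View pics/wrist14.png

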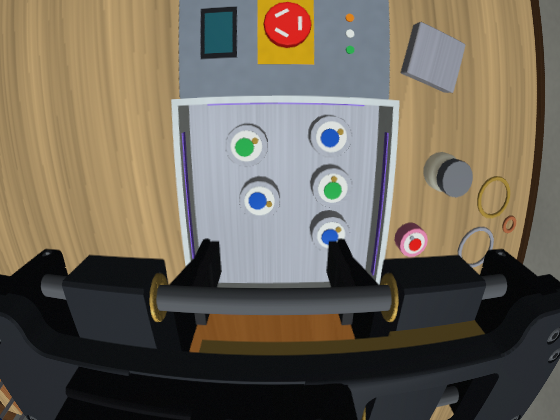

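View pics/side14.png

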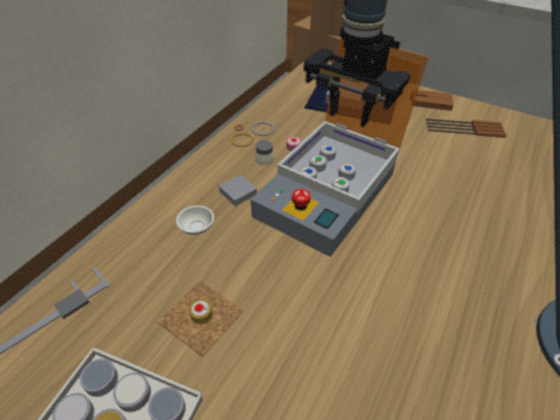

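View pics/scene14.png

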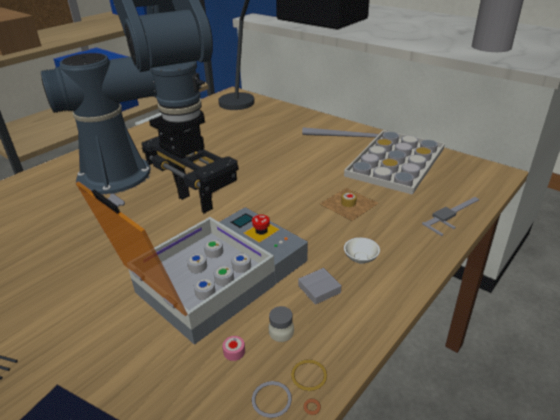

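All five tins stand in the chamber, the brass tin is on the mat and the button is down. Next I'll measure the lid's angle.

```bash
python3 - <<'E'
import cv2
a=cv2.imread("pics/scene14.png"); cv2.imwrite("pics/lid_sc.png",cv2.resize(a[170:330,60:220],None,fx=3.6,fy=3.6,interpolation=cv2.INTER_CUBIC))
a=cv2.imread("pics/side14.png"); cv2.imwrite("pics/lid_si.png",cv2.resize(a[20:160,270:450],None,fx=4,fy=4,interpolation=cv2.INTER_CUBIC))
E
```

```text
(no output)
```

View pics/lid_sc.png

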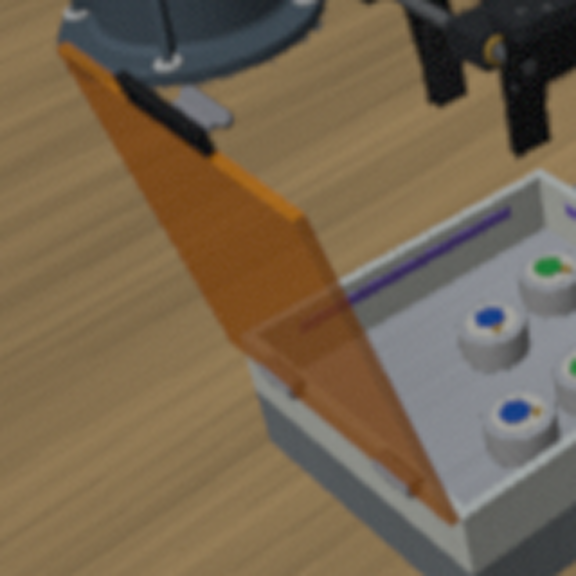

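View pics/lid_si.png

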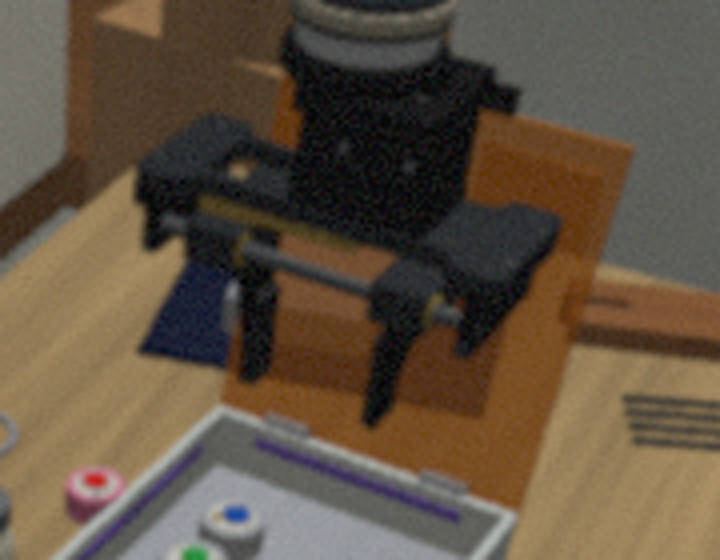

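```bash
python3 - <<'E'
from h import *
c=robot.camera("scene")
ch=np.array([.574,-.164]);a=np.radians(-4)
def b2w(x,y,z): return np.array([ch[0]+x*np.cos(a)-y*np.sin(a),ch[1]+x*np.sin(a)+y*np.cos(a),z])
for xs,uv in((.101,(144.2,230.3)),(-.101,(77.2,182.5))):
    p,d=ray(c,uv,"scene"); n=np.array([np.cos(a),np.sin(a),0]); t=(xs-n@(p-b2w(0,0,0)))/(n@d); q=p+t*d
    y=np.array([-np.sin(a),np.cos(a)])@(q[:2]-ch); print("y",y*1000,"z",q[2]*1000,"theta",np.arctan2(q[2]-.0915,y+.106),"r",np.hypot(q[2]-.0915,y+.106))
for nm,xyz in dict(above=(0,-.195,.36),low=(0,-.195,.28)).items(): print(nm,b2w(*xyz))
E
python3 tgt.py .5740 -.164 .36 -4;python3 tgt.py .5604 -.3585 .36 -4
```

```text
y -146.2818205433476 z 291.31620174869704 theta 1.7697244599445254 r 0.2038360604690997
y -147.4561070372601 z 291.28182254597544 theta 1.7753995312722033 r 0.20403770590377748
above [ 0.56039749 -0.35852499  0.36      ]
low [ 0.56039749 -0.35852499  0.28      ]
34.05 [ 0.5559 -0.1396  0.1975] 0.0608 shift [ -22.6   19.2 -162.7] turn [-0.19 -0.18 -0.08]
34.05 [ 0.5559 -0.1396  0.1975] 0.0608 shift [-217.6   19.5 -163.3] turn [-0.19 -0.18 -0.08]
```

>>> carry_out --pt "0 10 -55 0 0 0 -1" --pt "0 19 -110 0 0 0 -1" --pt "0 19 -155 0 0 0 -1" --pt "0 19 -170 0 0 0 -1" --pt "0 19 -170 0 0 0 -1"

```text
time: 34.67
position: [0.5749, -0.1408, 0.3663]
tool_rot: [0.732, 0.682, -0.0, -0.003]
ft_force: [-0.1, 0.1, -0.2]
grip_width: 0.0184
```

```bash
python3 tgt.py .5604 -.3585 .365 -4; python3 -c "
from h import *
print(robot.get_obs()['q'])"
```

```text
34.67 [ 0.5749 -0.1408  0.3663] 0.0184 shift [-218.1    0.9    0.5] turn [-0.29 -0.22 -0.05]
[-0.42985671  0.35638707  1.31661814  0.00186603  1.4746021  -0.35940706]
```

>>> carry_out --pt "-50 1 -3 0 0 0 -1" --pt "-100 1 -3 0 0 0 -1" --pt "-150 1 -3 0 0 0 -1" --pt "-200 1 -3 0 0 0 -1" --pt "-218 1 -3 0 0 0 -1" --pt "-218 1 -3 0 0 0 -1" --pt "-218 1 -3 0 0 0 -1"

```text
time: 35.55
position: [0.5606, -0.3564, 0.3674]
tool_rot: [0.731, 0.682, -0.0, -0.005]
ft_force: [-0.1, 0.7, 0.1]
grip_width: 0.0004
```

```bash
python3 tgt.py .5604 -.3585 .283 -4; python3 -c "
from h import *
snap('scene','scene15');snap('side','side15')"
```

```text
35.55 [ 0.5606 -0.3564  0.3674] 0.0004 shift [-2.6  0.5 84.4] turn [-0.38 -0.35  0.04]
```

View pics/scene15.png

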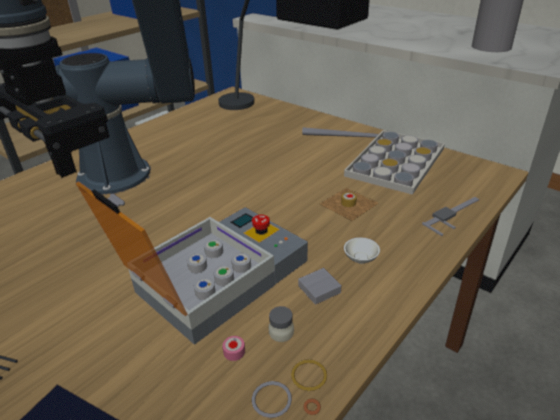

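View pics/side15.png

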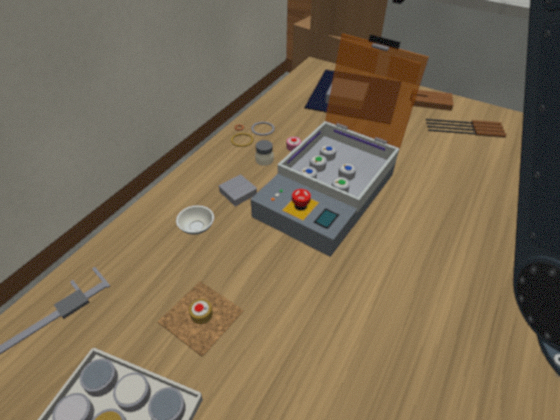

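>>> carry_out --pt "0 0 45 -0.4 -0.3 0 -1" --pt "0 0 75 -0.4 -0.3 0 -1" --pt "0 0 84 -0.4 -0.3 0 -1" --pt "0 0 84 -0.4 -0.3 0 -1" --pt "10 0 84 -0.4 -0.3 0 -1" --pt "25 0 84 -0.4 -0.3 0 -1" --pt "40 0 84 -0.4 -0.3 0 -1" --pt "40 0 84 -0.4 -0.3 0 -1"

```text
time: 36.65
position: [0.5635, -0.3143, 0.2854]
tool_rot: [0.73, 0.683, 0.001, 0.001]
ft_force: [-0.4, 0.5, -1.0]
grip_width: 0.0005
```

```bash
cat > bx.py <<'E'
import sys
from h import *
o=robot.get_obs(); ch=np.array([.574,-.164]);a=np.radians(-4)
Rm=np.array([[np.cos(a),-np.sin(a)],[np.sin(a),np.cos(a)]])
print(round(o["time"],2),"TCP in box mm",(Rm.T@(o["position"][:2]-ch)*1000).round(1),(o["position"][2]*1000).round(1),"F",o["ft_force"].round(1))
T=R.from_quat(o["tool_rot"]);Q=R.from_euler("z",-4,degrees=True)*R.from_quat([.70710678,.70710678,0,0])
print("turn",np.degrees((T.inv()*Q).as_rotvec()).round(2))
if len(sys.argv)>1: snap("scene","sc"+sys.argv[1]);snap("side","si"+sys.argv[1])
E
python3 bx.py 16
```

```text
36.65 TCP in box mm [   0.  -150.7] 285.4 F [-0.4  0.5 -1. ]
turn [0.13 0.02 0.18]
```

View pics/sc16.png

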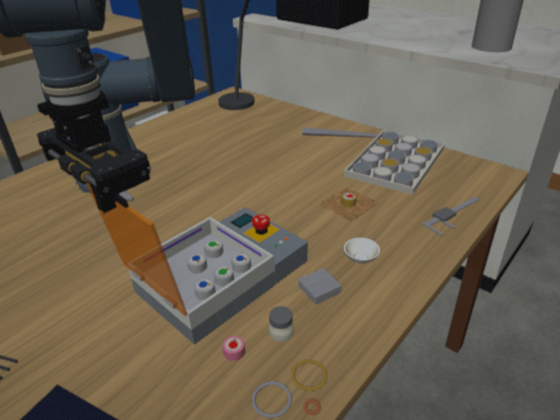

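>>> carry_out --pt "12 0 2 0 0 0 -1" --pt "24 0 3 0 0 0 -1" --pt "36 0 4 0 0 0 -1" --pt "51 0 4 0 0 0 -1" --pt "64 0 5 0 0 0 -1" --pt "76 0 6 0 0 0 -1" --pt "88 0 9 0 0 0 -1" --pt "101 0 12 0 0 0 -1"

```text
time: 37.75
position: [0.5701, -0.2139, 0.2725]
tool_rot: [0.731, 0.683, 0.0, 0.001]
ft_force: [0.0, -0.7, -0.1]
grip_width: 0.0004
```

```bash
python3 bx.py 17
```

```text
37.75 TCP in box mm [ -0.4 -50. ] 272.5 F [ 0.  -0.7 -0.1]
turn [0.09 0.02 0.12]
```

View pics/sc17.png

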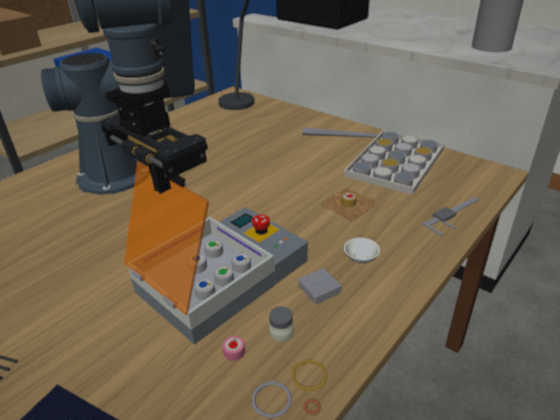

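>>> carry_out --pt "16 0 6 0 0 0 -1" --pt "31 0 12 0 0 0 -1" --pt "47 0 20 0 0 0 -1" --pt "62 0 28 0 0 0 -1" --pt "76 0 39 0 0 0 -1" --pt "89 0 51 0 0 0 -1" --pt "101 0 65 0 0 0 -1" --pt "111 0 78 0 0 0 -1"

```text
time: 38.85
position: [0.5773, -0.1009, 0.1933]
tool_rot: [0.73, 0.683, 0.001, -0.001]
ft_force: [0.7, -0.0, 0.3]
grip_width: 0.0007
```

```bash
python3 bx.py 18
```

```text
38.85 TCP in box mm [-1.1 63.2] 193.3 F [ 0.7 -0.   0.3]
turn [ 0.01 -0.09  0.21]
```

View pics/sc18.png

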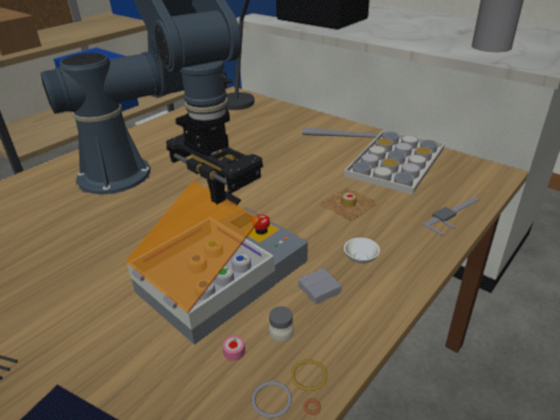

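>>> carry_out --pt "9 0 16 0 0 0 -1" --pt "16 0 31 0 0 0 -1" --pt "24 0 47 0 0 0 -1" --pt "30 0 62 0 0 0 -1" --pt "38 0 75 0 0 0 -1" --pt "44 0 83 0 0 0 -1" --pt "46 0 87 0 0 0 -1" --pt "46 0 87 0 0 0 -1"

```text
time: 39.95
position: [0.5789, -0.0537, 0.1054]
tool_rot: [0.73, 0.684, -0.0, -0.002]
ft_force: [-0.4, -0.2, -0.8]
grip_width: 0.0003
```

```bash
python3 bx.py 19
```

```text
39.95 TCP in box mm [ -2.8 110.4] 105.4 F [-0.4 -0.2 -0.8]
turn [-0.2  -0.18  0.27]
```

View pics/sc19.png

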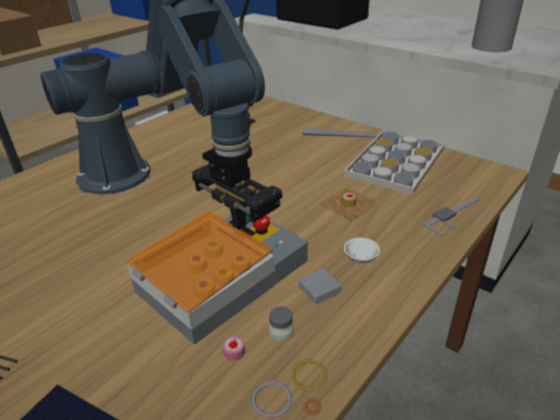

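Nearly down. Next I'll press past the catch.

>>> carry_out --pt "0 0 4 0 0 0 -1" --pt "0 0 7 0 0 0 -1" --pt "0 0 10 0 0 0 -1" --pt "0 0 12 0 0 0 -1" --pt "0 0 14 0 0 0 -1" --pt "0 0 14 0 0 0 -1"

```text
time: 40.8
position: [0.5793, -0.0543, 0.0918]
tool_rot: [0.73, 0.684, 0.0, -0.002]
ft_force: [-0.3, 0.5, 2.1]
grip_width: 0.0004
```

```bash
python3 bx.py
```

```text
40.8 TCP in box mm [ -2.4 109.8] 91.8 F [-0.3  0.5  2.1]
turn [-0.13 -0.15  0.24]
```

>>> carry_out --pt "0 0 2 0 0 0 -1" --pt "0 0 3 0 0 0 -1" --pt "0 0 3 0 0 0 -1"

```text
time: 41.18
position: [0.5794, -0.0543, 0.0914]
tool_rot: [0.73, 0.684, 0.0, -0.001]
ft_force: [-4.5, 2.4, 18.2]
grip_width: 0.0006
```

```bash
python3 bx.py
```

```text
41.17 TCP in box mm [ -2.3 109.8] 91.4 F [-4.5  2.4 18.2]
turn [-0.09 -0.14  0.25]
```

>>> carry_out --pt "0 0 -30 0 0 0 -1" --pt "0 0 -80 0 0 0 0" --pt "25 0 -110 0 0 0 0.4" --pt "50 0 -110 0 0 0 0.4" --pt "50 0 -110 0 0 0 0.4" --pt "50 0 -110 0 0 0 0.4"

```text
time: 41.92
position: [0.5824, -0.0052, 0.2009]
tool_rot: [0.73, 0.684, -0.0, -0.002]
ft_force: [0.7, -0.4, -0.6]
grip_width: 0.0431
```

```bash
python3 bx.py 20; python3 - <<'E'
from h import *
c=snap("wrist","wrist20")
b,m=blobs(c["pixels"],(0,200,100),(6,255,255),300)
for x,a in b:
    print(x,a,plane(c,x,"wrist",.0925).round(4))
s=robot.camera("side");e=robot.camera("scene")
for n,cc in(("side",s),("scene",e)):
  b,_=blobs(cc["pixels"],(0,150,60),(8,255,255),100); print(n,[(x.tolist(),int(a)) for x,a in b],[proj(cc,[.586,.0045,z],n).round(1) for z in(.094,.0845)])
print(robot.get_obs()["q"])
E
```

```text
41.92 TCP in box mm [ -2.7 159. ] 200.9 F [ 0.7 -0.4 -0.6]
turn [-0.16 -0.11  0.26]
[276.6 186.4] 1274 [0.5848 0.0058 0.0925]
side [([301.0, 197.5], 183)] [array([301. , 194.6]), array([300.8, 198. ])]
scene [([260.5, 222.0], 183)] [array([260.2, 219.1]), array([260.4, 222.6])]
[-0.20207822  0.49699969  1.56212209  0.00235391  1.08512503 -0.1367692 ]
```

View pics/wrist20.png

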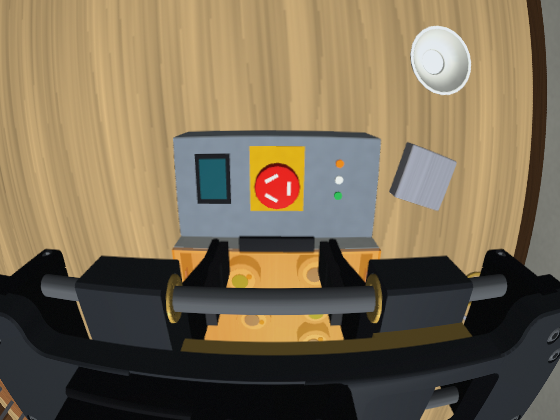

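View pics/sc20.png

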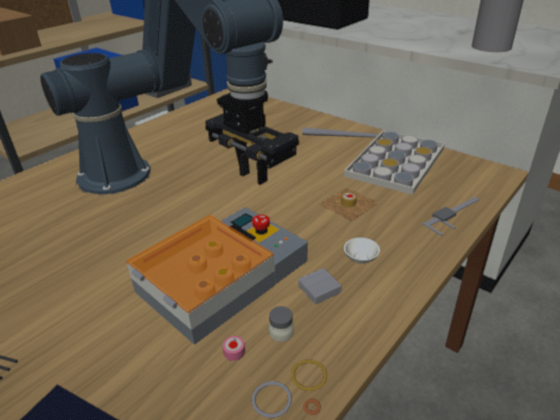

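```bash
python3 tgt.py .5852 .0047 .075 -4
```

```text
42.17 [ 0.5827 -0.0054  0.2011] 0.0583 shift [ 10.    2.1 126.1] turn [-0.13 -0.14  0.19]
```

>>> carry_out --pt "10 2 30 0 0 0 0.5" --pt "10 2 70 0 0 0 0.5" --pt "10 2 100 0 0 0 0.5" --pt "10 2 116 0 0 0 0.5" --pt "10 2 124 0 0 0 0.5" --pt "10 2 126 0 0 0 0.5" --pt "10 2 126 0 0 0 -1" --pt "10 2 126 0 0 0 -1" --force 15

```text
time: 43.18
position: [0.5857, 0.0047, 0.076]
tool_rot: [0.73, 0.683, 0.001, -0.001]
ft_force: [-0.3, -0.4, -0.4]
grip_width: 0.0523
```

>>> carry_out --pt "0 0 0 0 0 0 -1" --pt "0 0 0 0 0 0 -1"

```text
time: 43.42
position: [0.5859, 0.0047, 0.0763]
tool_rot: [0.73, 0.683, 0.001, -0.001]
ft_force: [0.8, -0.1, -0.4]
grip_width: 0.0394
```

```bash
python3 bx.py 21
```

```text
43.42 TCP in box mm [1.000e-01 1.691e+02] 76.3 F [ 0.8 -0.1 -0.4]
turn [ 0.01 -0.12  0.2 ]
```

View pics/sc21.png

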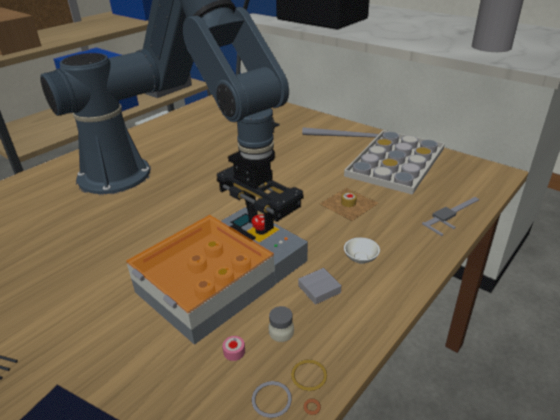

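Gripped. Next I'll twist it clockwise by 56°.

>>> carry_out --pt "0 0 0 0 0 8 -1" --pt "0 0 0 0 0 16 -1" --pt "0 0 0 0 0 24 -1" --pt "0 0 0 0 0 32 -1" --pt "0 0 0 0 0 40 -1" --pt "0 0 0 0 0 48 -1" --pt "0 0 0 0 0 54 -1" --pt "0 0 0 0 0 56 -1" --force 20

```text
time: 44.52
position: [0.5857, 0.0046, 0.0764]
tool_rot: [0.966, 0.26, 0.0, -0.001]
ft_force: [-1.1, -0.0, 1.5]
grip_width: 0.0396
```

```bash
python3 bx.py; python3 -c "
from h import *
c=snap('wrist','wrist22')"
```

```text
44.52 TCP in box mm [ -0. 169.] 76.4 F [-1.1 -0.   1.5]
turn [ -0.06  -0.09 -55.82]
```

View pics/wrist22.png

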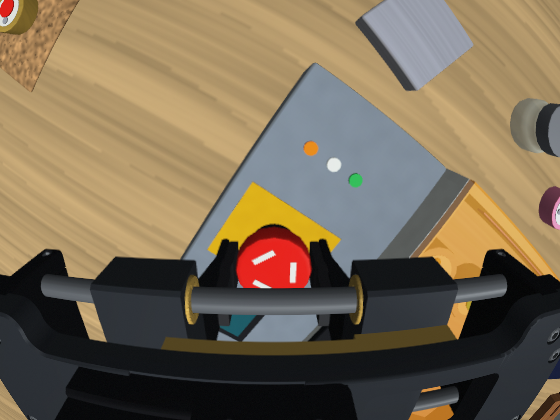

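The head's white marks kept their orientation relative to the hand, so it turned with the gripper. I'll release it now.

>>> carry_out --pt "0 0 0 0 0 0 0.5" --pt "0 0 0 0 0 0 0.5" --pt "0 0 0 0 0 0 0.5" --pt "0 0 0 0 0 0 0.5" --pt "0 0 -30 0 0 0 0.5" --pt "0 0 -80 0 0 0 0.5" --pt "0 0 -130 0 0 0 0.5" --pt "0 0 -150 0 0 0 0.5"

```text
time: 45.58
position: [0.5874, 0.0041, 0.2299]
tool_rot: [0.966, 0.26, 0.003, 0.0]
ft_force: [-0.1, -0.0, -1.1]
grip_width: 0.0652
```

>>> carry_out --pt "0 0 0 0 0 -10 0.5" --pt "0 0 0 0 0 -20 0.5" --pt "0 0 0 0 0 -30 0.5" --pt "0 0 0 0 0 -40 0.5" --pt "0 0 0 0 0 -50 0.5" --pt "0 0 0 0 0 -56 0.5" --pt "0 0 0 0 0 -56 0.5" --pt "0 0 0 0 0 -56 0.5"

```text
time: 46.58
position: [0.5873, 0.0041, 0.2298]
tool_rot: [0.731, 0.682, 0.002, 0.002]
ft_force: [0.0, -0.3, 1.6]
grip_width: 0.0653
```

>>> carry_out --pt "0 0 -20 0 0 0 0.5" --pt "0 0 -20 0 0 0 0.5" --pt "0 0 -20 0 0 0 0.5" --pt "0 0 -20 0 0 0 0.5" --pt "0 0 -20 0 0 0 0.5" --pt "0 0 -20 0 0 0 0.5" --pt "0 0 -20 0 0 0 0.5" --pt "0 0 -20 0 0 0 0.5"

```text
time: 47.58
position: [0.5872, 0.004, 0.2498]
tool_rot: [0.731, 0.682, 0.002, 0.002]
ft_force: [0.6, -0.1, -0.0]
grip_width: 0.0655
```

```bash
python3 bx.py 23; python3 - <<'E'
from h import *
c=snap("wrist","wrist23")
s=robot.camera("side");e=robot.camera("scene")
for n,cc in(("side",s),("scene",e)):
  b,_=blobs(cc["pixels"],(0,150,60),(8,255,255),100); print(n,[(x.tolist(),int(a)) for x,a in b],[proj(cc,[.586,.0045,z],n).round(1) for z in(.094,.0845)])
cv2.imwrite("pics/si23c.png",cv2.resize(cv2.imread("pics/si23.png")[110:350,150:420],None,fx=2.4,fy=2.4,interpolation=cv2.INTER_CUBIC))
E
```

```text
47.58 TCP in box mm [  1.5 168.6] 249.8 F [ 0.6 -0.1 -0. ]
turn [ 0.33 -0.07  0.08]
side [([301.1, 194.3], 181)] [array([301. , 194.6]), array([300.8, 198. ])]
scene [([260.2, 218.8], 178)] [array([260.2, 219.1]), array([260.4, 222.6])]
```

View pics/wrist23.png

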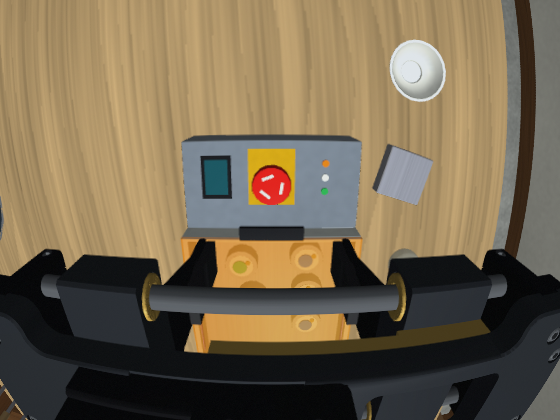

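View pics/si23c.png

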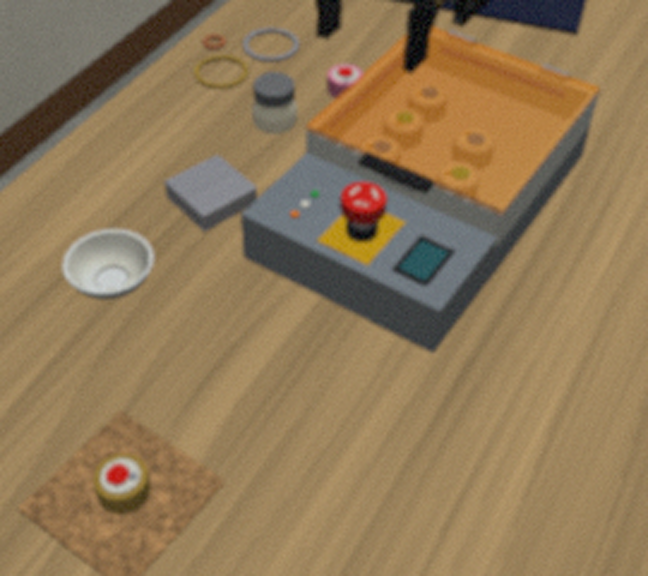

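View pics/sc23.png

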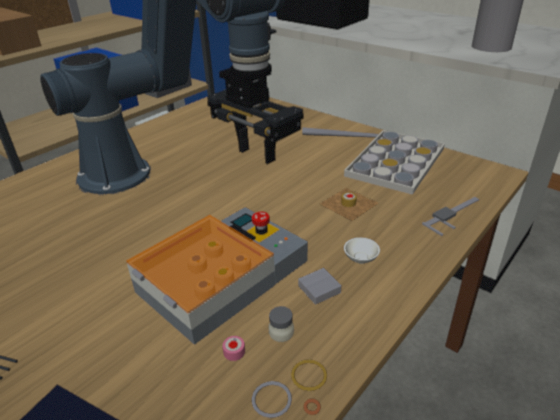

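The button is up again, with the side centroid back at row 194.3. I'll let the head finish turning back and check the lid tab's height.

>>> carry_out --pt "0 0 0 0 0 0 0.5" --pt "0 0 0 0 0 0 0.5" --pt "0 0 0 0 0 0 0.5" --pt "0 0 0 0 0 0 0.5" --pt "0 0 0 0 0 0 0.5" --pt "0 0 0 0 0 0 0.5" --pt "0 0 0 0 0 0 0.5" --pt "0 0 0 0 0 0 0.5"

```text
time: 48.82
position: [0.5872, 0.0041, 0.2499]
tool_rot: [0.731, 0.682, 0.002, 0.002]
ft_force: [-0.6, -0.6, -0.6]
grip_width: 0.0651
```

>>> carry_out --pt "0 0 0 0 0 0 0.5" --pt "0 0 0 0 0 0 0.5" --pt "0 0 0 0 0 0 0.5" --pt "0 0 0 0 0 0 0.5" --pt "0 0 0 0 0 0 0.5" --pt "0 0 0 0 0 0 0.5" --pt "0 0 0 0 0 0 0.5" --pt "0 0 0 0 0 0 0.5"

```text
time: 49.82
position: [0.5872, 0.0041, 0.2499]
tool_rot: [0.731, 0.682, 0.002, 0.002]
ft_force: [-0.3, 0.7, 1.3]
grip_width: 0.0649
```

```bash
python3 - <<'E'
from h import *
w=snap("wrist","wrist24"); s=snap("side","side24"); e=snap("scene","scene24")
ch=np.array([.574,-.164]);a=np.radians(-4)
b2w=lambda x,y,z: np.array([ch[0]+x*np.cos(a)-y*np.sin(a),ch[1]+x*np.sin(a)+y*np.cos(a),z])
for th in(0,.06):
  P=[(x,-.106+r*np.cos(th),.0915+r*np.sin(th)) for x in(-.035,.035) for r in(.212,.226)]
  for n,c in(("side",s),("scene",e)): print(th,n,[proj(c,b2w(*p),n).round(1).tolist() for p in P])
im=cv2.imread("pics/side24.png")[150:220,270:370]; A=cv2.resize(im,None,fx=6,fy=6,interpolation=cv2.INTER_CUBIC)
cv2.imwrite("pics/tab24.png",A)
cv2.imwrite("pics/head24.png",cv2.resize(cv2.imread("pics/wrist24.png")[130:240,170:370],None,fx=3,fy=3))
g=cv2.cvtColor(s["pixels"],cv2.COLOR_RGB2GRAY); m=((g<45)*255).astype(np.uint8); m[:165]=0;m[195:]=0;m[:,:295]=0;m[:,335:]=0
n,l,st,ce=cv2.connectedComponentsWithStats(m); print([(ce[i].round(1).tolist(),st[i].tolist()) for i in range(1,n) if st[i,4]>20])
E
```

```text
0 side [[331.0, 185.2], [327.7, 188.9], [302.7, 173.0], [299.2, 176.4]]
0 scene [[228.0, 226.4], [232.8, 223.6], [250.1, 239.8], [255.0, 236.7]]
0.06 side [[331.6, 180.5], [328.4, 183.9], [303.1, 168.3], [299.6, 171.5]]
0.06 scene [[227.3, 221.7], [232.2, 218.6], [249.6, 235.0], [254.5, 231.6]]
[([314.7, 181.9], [300, 175, 30, 14, 136])]
```

View pics/tab24.png

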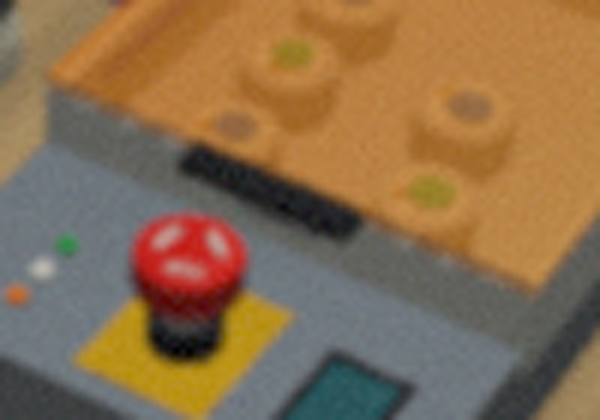

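View pics/head24.png

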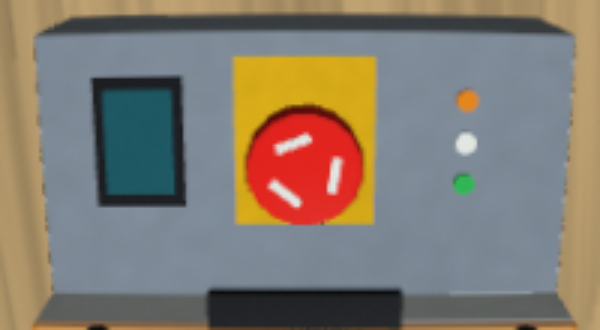

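The lid tab centroid at side (314.7,181.9) matches the shut prediction of (315.1,180.9), not the catch position at row 176. The head has almost turned back, so I'll wait a little and then hand in.

>>> carry_out --pt "0 0 0 0 0 0 0.5" --pt "0 0 0 0 0 0 0.5" --pt "0 0 0 0 0 0 0.5" --pt "0 0 0 0 0 0 0.5" --pt "0 0 0 0 0 0 0.5" --pt "0 0 0 0 0 0 0.5" --pt "0 0 0 0 0 0 0.5" --pt "0 0 0 0 0 0 0.5"

```text
time: 50.98
position: [0.5872, 0.0041, 0.2499]
tool_rot: [0.731, 0.682, 0.002, 0.002]
ft_force: [0.6, 1.0, -0.3]
grip_width: 0.0652
```

>>> carry_out --pt "0 0 0 0 0 0 0.5" --pt "0 0 0 0 0 0 0.5" --pt "0 0 0 0 0 0 0.5" --pt "0 0 0 0 0 0 0.5" --pt "0 0 0 0 0 0 0.5" --pt "0 0 0 0 0 0 0.5" --pt "0 0 0 0 0 0 0.5" --pt "0 0 0 0 0 0 0.5"

```text
time: 51.98
position: [0.5872, 0.0041, 0.2499]
tool_rot: [0.731, 0.682, 0.002, 0.002]
ft_force: [0.1, 0.1, -0.0]
grip_width: 0.0653
```

```bash
python3 - <<'E'
from h import *
s=snap("side","side25")
print([(x.tolist(),int(a)) for x,a in blobs(s["pixels"],(0,150,60),(8,255,255),20)[0]])
print(robot.hand_in())
E
```

```text
[([301.1, 194.3], 181), ([198.6, 307.2], 44)]
the job is handed in; nothing more can be done
None
```

View pics/side25.png

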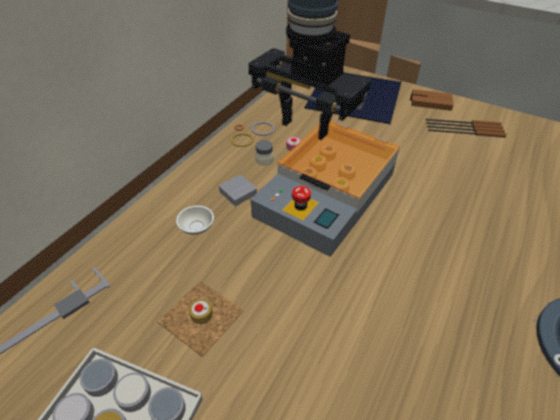

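I did all the steps in the order asked and handed the job in at about 52 s. I latched the stop button, stood the brass tin on the cork mat, and stood all five blue and green tins on the chamber floor. Then I pressed the lid shut past its catch and twisted the button clockwise 56° so it popped up.

**Last checks:**
- **Lid:** the press bottomed out at 91.4 mm, which matches fully shut. In the side view the tab sits at row 181.9; shut predicts 180.9 and resting on the catch predicts about 176.
- **Button:** its centroid in the side view is back at row 194.3, where it was before pressing. About two seconds before hand-in the head was still a few degrees short of its rest turn, and I did not measure it again.
- **Tins:** all five stand apart in the chamber, visible through the lid, and the brass tin is on the mat. The block, bowl, jar and pink tin look unmoved.

**What went differently:**
- The first tin I placed turned up about 4 cm from where I had put it while I was fetching the second. It was still standing flat, so I placed the others around it.
- One tin met the chamber floor at about 17 N as I set it down, with no visible effect.

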